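# Photograph two sides of a square bottle in a slide-jaw photo stand after clearing it

## Task

First clear everything left standing in the photo stand (between the jaws and in front of the lens) into the steel tray, right way up. Then photograph the square bottle twice: put it upright in the middle of the jaws with its paper label facing the camera, slide the jaw shut so the bottle is held squarely, and press the release button fully; then open the jaw, turn the bottle so that its scale strip faces the camera, shut the jaw on it again and press the button again. Finally open the jaw, stand the bottle back on its rubber mat and leave the jaw wide open; leave the other glassware and boxes alone.

Things in the scene. Friction and masses are not known exactly. Their poses are not given: they have to be found in the camera images.
- stand: Photo stand fixed to the bench: aluminium plate 4 mm thick (x -60..60, y -120..150 mm) with a slide-jaw holder. Origin: bench level, under the clamped bottle's centre. +x points to the camera. Fixed jaw: face at y = -25 mm, 18 mm thick; the moving jaw comes from +y and pushes the bottle against it. Both jaws are 44 mm wide along x, tops 38 mm above the bench.
- lens (a point): Centre of the front of the camera lens, at stand x = +236 mm, 45 mm above the bench, looking along the stand's -x. The black camera behind it is 80 mm tall, 98 mm wide, fixed to the stand. Leftovers stand on the bare bench between plate and lens, or on the plate between the jaws.
- jaw (a joint): Moving jaw, m: 0 = fully open (98 mm between the jaw faces), growing as it shuts along the stand's -y; the gap is 0.098 minus this value, so about 0.048 when shut on the 50 mm bottle; limit 0.065. About 4 N of friction; it stays where it is left. Starts nearly open.
- jaw_post (a point): Centre of the top of the moving jaw's upright round steel post, its handle: 16 mm diameter, top 70 mm above the bench, rising from a low carriage whose top is 22 mm above the bench; 45 mm behind (stand +y) the moving jaw's face, on the stand's x = 0 line.
- release_top (a point): Centre of the top of the grey camera release button, 28 mm diameter, in a black housing on the plate, at stand x = -20, y = -92 mm. Press straight down.
- release (a joint): Travel of the release button, m: 0 = up, 0.006 = fully down (about 5 N); springs back. A photo is taken when it is pressed past 0.0035 for 0.1 s.
- bottle: Square amber glass bottle, 220 g: body 50 x 50 mm, 78 mm tall, then a shoulder and a black round cap 34 mm in diameter, 102 mm tall in all. Origin: centre of the underside; z up its axis. Starts on the rubber mat, turned any way.
- label (a point): Middle of the paper label, on the bottle's +x side (25 mm from its axis, 44 mm up). The label is a 38 x 44 mm sheet.
- scale (a point): Middle of the white fill scale (an 8 mm wide upright strip with short rungs) on the bottle's +y side (25 mm from its axis, 44 mm up), next to the label side: anticlockwise from it as seen from above. The other two sides are bare glass.
- mat: Black rubber mat, 120 x 120 x 3 mm, fixed. Origin: centre of its underside at bench level.
- jar: Leftover to clear, may be absent: glass jar with white lid, 52 mm diameter, 40 mm tall, 90 g. Origin: centre of the underside.
- dish: Leftover to clear, may be absent: flat closed culture dish, 60 mm diameter, 18 mm tall, 50 g. Origin: centre of the underside.
- pot: Leftover to clear, may be absent: small white sample pot with a grey lid, 42 mm diameter, 34 mm tall, 60 g. Origin: centre of the underside.
- tray: Open steel tray, fixed: 280 mm (its x) by 150 mm (its y), 22 mm tall, walls and floor 4 mm. Origin: centre of the underside.
- measure: Bystander: measuring cylinder, foot 70 mm diameter, 202 mm tall. Leave it alone.
- tipbox: Bystander: pipette tip box 85 x 120 x 75 mm. Leave it alone.
- beaker: Bystander: glass beaker 66 mm diameter, 80 mm tall. Leave it alone.
There are look-alikes about, which are no part of the job. What is shaped like the pot but green or red is not meant.

How it is judged:
On the way, in this order (a step that is already met when the one before it is completed fails the run):
1. every leftover that is present stands in the tray, right way up (x of jar in the frame of tray between -0.136 and 0.136 m and y of jar in the frame of tray between -0.071 and 0.071 m and z of each of jar, dish, pot in the frame of tray below 0.012 m and angle between each of jar, dish, pot's own z axis and vertical below 0.2 rad and linear speed of each of jar, dish, pot below 0.03 m/s and x of dish in the frame of tray between -0.136 and 0.136 m and y of dish in the frame of tray between -0.071 and 0.071 m and x of pot in the frame of tray between -0.136 and 0.136 m and y of pot in the frame of tray between -0.071 and 0.071 m), for 0.2 s.
2. the bottle stands clamped between the jaws, label towards the lens, while the release button is pressed (x of label in the frame of stand above 0.011 m and x of bottle in the frame of stand between -0.014 and 0.014 m and y of bottle in the frame of stand between -0.005 and 0.005 m and z of bottle in the frame of stand below 0.009 m and angle between the x axis of bottle and the x axis of stand, either way round below 0.1 rad and angle between bottle's own z axis and vertical below 0.08 rad and value of joint jaw above 0.0445 m and value of joint release above 0.0035 m), for 0.1 s.
3. the bottle stands clamped between the jaws, scale towards the lens, while the release button is pressed (x of scale in the frame of stand above 0.011 m and x of bottle in the frame of stand between -0.014 and 0.014 m and y of bottle in the frame of stand between -0.005 and 0.005 m and z of bottle in the frame of stand below 0.009 m and angle between the y axis of bottle and the x axis of stand, either way round below 0.1 rad and angle between bottle's own z axis and vertical below 0.08 rad and value of joint jaw above 0.0445 m and value of joint release above 0.0035 m), for 0.1 s.
At the end, for the whole second after the job is handed in: Leftovers present stand right way up (0.2 rad) on the tray floor; bottle upright on the mat, axis within 45 mm of its centre in mat x and y; jaw value under 0.03. At each photo: bottle within 14 mm (x) and 5 mm (y) of the stand origin, side square to the lens within 0.1 rad, jaw over 0.0445 (all of step 1 and x of bottle in the frame of mat between -0.045 and 0.045 m and y of bottle in the frame of mat between -0.045 and 0.045 m and z of bottle in the frame of mat below 0.008 m and angle between bottle's own z axis and vertical below 0.08 rad and linear speed of bottle below 0.03 m/s and value of joint jaw below 0.03 m); the robot touches nothing.
It fails at once if a bystander is moved more than 40 mm or tipped over (distance of any of measure, tipbox, beaker from where it was at the start of the episode above 0.04 m or angle between any of measure, tipbox, beaker's own z axis and vertical above 0.5 rad).
Of jar, dish, pot only 2 to 3 are there at a start; the rules pass over those that are not, and their reading is None.
At some moment in a run one of jar, dish, pot may be knocked a few centimetres aside while the robot is not near it.
It also fails if it takes over 210 s, if anything falls off the work surface, if the arm or the gripper's body presses on something with over 40 N, if the wrist force passes 120 N, or if a joint passes its speed limit or range.

## Robot

A 6-joint arm with a two-finger parallel gripper is mounted at the origin on the work surface. World frame = base frame: x ahead of the robot, y to its left, z up, the work surface at z = 0. Lengths are in m, angles in rad, forces in N, time in s.
With the tool pointing down it reaches from about 0.35 to 0.775 m from the base axis. Payload 5.5 kg.
Tool frame: the origin (TCP) lies at the very end of the fingers, on their centre line; the grasp point (between the pads) lies 19 mm behind it; z points along the fingers, y is the direction in which the jaws open and shut (so a half turn about z gives the same grasp; the last joint's range is limited). The gripper opens to 85 mm and grips with 20 to 120 N. Pads are 22 mm wide; open, the fingers measure 114 mm over their backs; the gripper's body (76 mm by 85 mm) begins 54 mm behind the grasp point. The pads swing forward as they close: fully open they stand 13 mm farther back than shut.
Start: joints at [-1.362, 0.313, 0.046, 1.304, 0, 1.431], TCP at [0.197, -0.54, 0.231] pointing down, gripper open.
Joint ranges: [-2.76, 2.76], [-0.86, 1.69], [-1.03, 1.26], [-2.2, 2.34], [-1.47, 1.5], [-3.14, 3.14]. Speed limits (rad/s): [2.57, 2.57, 3.14, 3.14, 3.14, 3.14].

## Interface

Orientations are given as a unit quaternion [w, x, y, z].
In Python, from station import env gives the robot as it stands.
- The arm moves only by the tool apply_moves, never from a script. Its argument "steps" is a list of rows, each a list of 6 numbers: the shift along the tool's x, y, z in cm, then the turn, a rotation vector about the tool's x, y, z in degrees. A call has 1 to 12 rows; each row shifts and turns the commanded pose from where the row before left it, along the tool's axes as they then stand; what a row does not reach is not made up. A row lasts 1/10 s, in which the tool goes at most 50 mm and 8.59 degrees, less where a joint would pass 70% of its speed; a pose out of reach is approached as far as the arm can. A call with a gripper value outside its range is refused whole. "gripper" is the closure, from -1 (fully open) to 1 (shut), set as the call begins (left out, the last holds). The fingers move at their own pace and stop on an object; the grip force is fixed at half the most. Time passes only in rows, so rows that do not move let the fingers close. It gives the time, the measured TCP pose, the force and the opening at its end, in the units of the state.
- env.sense(): the state, without advancing time (a new reading comes with each control period).
- env.grab_frame(name): name is "scene" or "top" or "wrist"; returns a dict with "image" (480x640x3 uint8, red, green, blue), "vertical_fov" (degrees; the focal length in pixels is half the picture's height over the tangent of half this angle, whatever the lens; pixels are square), "cx", "cy" (the principal point, pixels), "D" ([k1, k2, p1, p2, k3] as OpenCV has them; the pictures are not rectified), "extrinsics" (4x4, takes a point from world to camera coordinates); the wrist camera has in their place "T_tool_cam" (4x4, takes a point from camera to tool coordinates, whose origin is the TCP and whose axes are the flange's). Camera axes: x right, y down, z forward; pixel columns grow to the right and rows downward; lengths in m; the calibration is good to about 2 mm. A picture is of the moment at which its call begins: read the wrist's pose just before it. There is no depth.
- env.hand_in(): hands the job in, once; it reports no verdict.
Trained networks look in the newest picture that a camera, given by its name, has taken for a name from the list of things; names that differ only in an ending like _2 or _b are one class to them, and where a whole thing is asked for, a point or a joint stands for the part that bears it (a point fixed in the world has none). Each returns a list of dicts, best first, with "p" (0 to 1); they miss things now and then, are a little off and sometimes report something else, mostly with a low value. They report only what shows in the picture. A call takes as long as a camera call. They do not tell look-alikes from the thing itself.
- env.cut_out(thing, camera): "region" (480x640 bool, what is visible of it) and "rect" ([left, top, right, bottom] in pixels, round what is visible of it).
- env.spot_point(thing, camera): "uv" ([column, row] in pixels: a listed point, or the origin of a listed thing).
The state is a dict: "time_s": time; "q": joint angles; "joint_vel": joint speeds; "joint_efforts": joint torques, N m; "eef_pos": TCP position; "tcp_rot": TCP orientation; "contact_force": force on the tool from outside, world axes, zero at the start; "moment": the same for the moment, N m; "opening": finger opening in m.
Only numpy, scipy, OpenCV 4.12 (cv2) and the standard library are available. Lean on these libraries where they do the work, as an engineer would, in place of code of your own. Each camera call takes 0.05 s, during which the arm holds its last target. There are 200 camera calls.

## Working session

There is one attempt and no reset: what is moved stays moved. The work goes in short steps, Python scripts to look and compute and a tool call to move; the robot and the scene stay as the last step left them, time stands still between calls to the robot, and variables do not carry over. Pictures are saved under pics/ and viewed, about 12 in all and at most 16, crops included, and the job is handed in when it is done.

Besides the shell and the picture viewer there is one more tool, called after "Call:" as name(argument=value, ...), one argument or row to a line, values as JSON. apply_moves: Moves the arm, as the interface text tells. Its arguments: {"type":"object","properties":{"steps":{"type":"array","items":{"type":"array","items":{"type":"number"}}},"gripper":{"type":"number"}},"required":["steps"]}

```bash
ls; mkdir -p pics
cat > h.py <<'E'
import numpy as np, cv2
from scipy.spatial.transform import Rotation as R
from station import env
def grab(n):
    s=env.sense(); f=env.grab_frame(n); h=f["image"].shape[0]
    fl=h/2/np.tan(np.radians(f["vertical_fov"])/2)
    f["K"]=np.array([[fl,0,f["cx"]],[0,fl,f["cy"]],[0,0,1.]]); f["D"]=np.array(f["D"],float)
    if "extrinsics" in f: f["E"]=np.array(f["extrinsics"])
    else:
        T=np.eye(4); q=s["tcp_rot"]; T[:3,:3]=R.from_quat([q[1],q[2],q[3],q[0]]).as_matrix(); T[:3,3]=s["eef_pos"]
        f["E"]=np.linalg.inv(T@np.array(f["T_tool_cam"]))
    return f
def ray(f,uv,z):
    "pixel -> world point at height z"
    n=cv2.undistortPoints(np.array([[uv]],float),f["K"],f["D"])[0,0]
    Rm,t=f["E"][:3,:3],f["E"][:3,3]; c=-Rm.T@t; d=Rm.T@np.array([n[0],n[1],1])
    return c+d*(z-c[2])/d[2]
def proj(f,P):
    r,_=cv2.Rodrigues(f["E"][:3,:3]); return cv2.projectPoints(np.array(P,float).reshape(-1,3),r,f["E"][:3,3],f["K"],f["D"])[0][:,0]
def save(f,name,crop=None,s=1):
    im=f["image"][...,::-1]
    if crop: l,t,r,b=crop; im=im[t:b,l:r]
    cv2.imwrite("pics/"+name+".png",cv2.resize(im,None,fx=s,fy=s,interpolation=cv2.INTER_CUBIC))
E
python3 - <<'E'
from h import *
for n in("top","scene"):
    f=grab(n); save(f,n+"0")
    for t in "stand lens jaw_post release_top bottle label scale mat jar dish pot tray measure tipbox beaker".split():
        try: c=[(round(d["p"],2),[int(x) for x in d["rect"]]) for d in env.cut_out(t,n)[:4]]
        except Exception as e: c=str(e)[:50]
        try:p=[(round(d["p"],2),np.round(d["uv"],1).tolist(),np.round(ray(f,d["uv"],0),3)[:2].tolist()) for d in env.spot_point(t,n)[:4]]
        except Exception as e: p=str(e)[:50]
        print(n,t,c,p)
print(env.sense())
E
```

```text
pics
top stand [(0.95, [250, 156, 363, 322]), (0.15, [343, 287, 356, 299])] [(0.8, [313.4, 294.7], [0.474, 0.011]), (0.32, [437.0, 280.3], [0.515, -0.284])]
top lens [(0.72, [247, 158, 366, 323]), (0.27, [208, 150, 239, 184])] [(0.67, [302.1, 190.3], [0.725, 0.044]), (0.28, [302.7, 246.2], [0.589, 0.039])]
top jaw_post [(0.72, [255, 283, 282, 304])] [(0.76, [261.8, 293.6], [0.474, 0.133]), (0.32, [302.1, 193.3], [0.718, 0.044])]
top release_top [] [(0.67, [349.8, 292.8], [0.48, -0.076])]
top bottle [(0.58, [158, 279, 190, 306])] [(0.79, [179.7, 293.4], [0.47, 0.326])]
top label [(0.95, [156, 277, 190, 309])] [(0.64, [165.2, 298.9], [0.457, 0.359])]
top scale [(0.7, [253, 281, 282, 304]), (0.57, [161, 276, 193, 307])] [(0.78, [184.2, 300.2], [0.455, 0.315])]
top mat [(0.8, [154, 262, 211, 320])] [(0.58, [180.8, 291.8], [0.474, 0.324])]
top jar [(0.93, [288, 281, 314, 303])] [(0.96, [299.7, 289.7], [0.485, 0.043])]
top dish [(0.74, [299, 200, 320, 225]), (0.53, [256, 283, 286, 304]), (0.44, [347, 288, 357, 300])] [(0.95, [307.7, 214.0], [0.668, 0.029]), (0.51, [305.1, 187.8], [0.732, 0
[... 2524 characters left out ...]
81.8], [0.476, 0.32])]
{'time_s': 3.1, 'q': array([-1.36158607e+00,  3.13203710e-01,  4.61307932e-02,  1.30363977e+00,
        8.20043490e-06,  1.43118568e+00]), 'joint_vel': array([-0.00148152, -0.00117007, -0.00092472, -0.0016136 , -0.00040759,
        0.00123881]), 'joint_efforts': array([-1.17623204e-04, -4.80457985e+01,  2.98803663e+01,  5.82079247e-04,
       -2.22553404e-04, -7.30713623e-06]), 'eef_pos': array([ 0.1965249 , -0.5404143 ,  0.23133368]), 'tcp_rot': array([4.16521246e-05, 9.84829012e-01, 1.73527563e-01, 5.55277247e-06]), 'contact_force': array([-0.87183493,  0.32067102, -0.13331554]), 'moment': array([-0.03125211,  0.03460582, -0.06436172]), 'opening': 0.0857016842127516}
```

Run:
```python
import cv2
a=cv2.imread("pics/top0.png")[130:360,140:490]; cv2.imwrite("pics/top0c.png",cv2.resize(a,None,fx=2.28,fy=2.28,interpolation=cv2.INTER_CUBIC))
a=cv2.imread("pics/scene0.png")[140:400,100:570]; cv2.imwrite("pics/scene0c.png",cv2.resize(a,None,fx=1.7,fy=1.7,interpolation=cv2.INTER_CUBIC))
```

```text
(no output)
```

View pics/top0c.png

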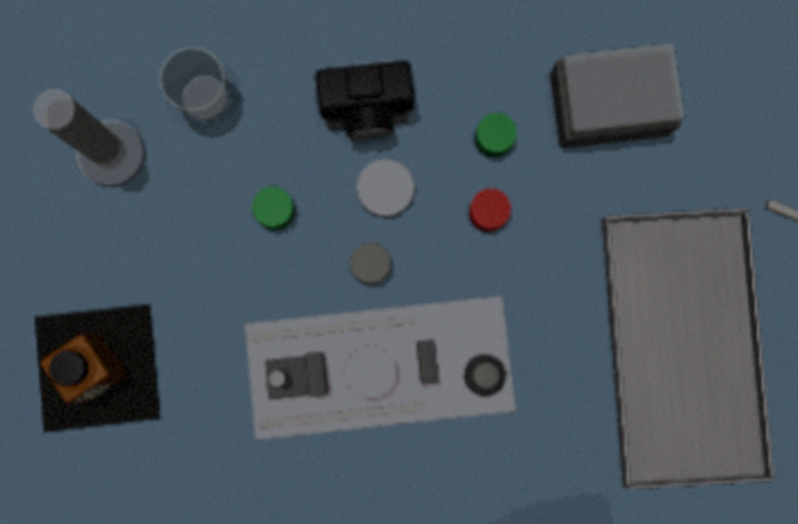

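View pics/scene0c.png

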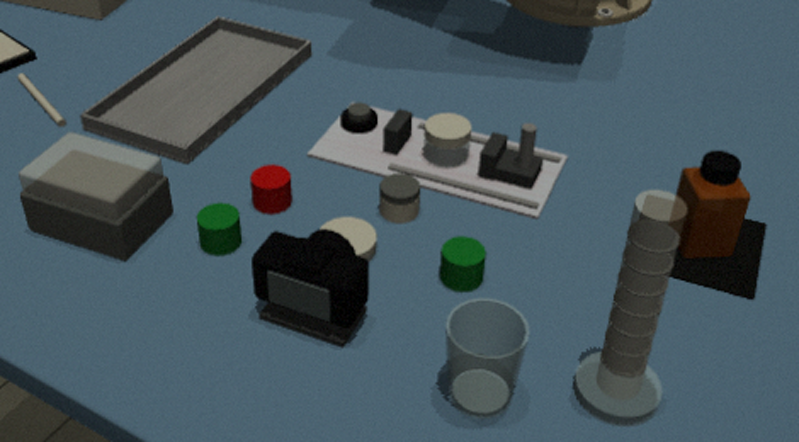

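```bash
cat >> h.py <<'E'
def fit2(local,world):
    L=np.array(local,float);W=np.array(world,float)[:,:2];l0,w0=L.mean(0),W.mean(0)
    H=(L-l0).T@(W-w0);a=np.arctan2(H[0,1]-H[1,0],H[0,0]+H[1,1]);Rm=np.array([[np.cos(a),-np.sin(a)],[np.sin(a),np.cos(a)]])
    t=w0-Rm@l0;return t,a,np.linalg.norm(L@Rm.T+t-W,axis=1)
E
python3 - <<'E'
from h import *
f=grab("top"); c=lambda u,v:(u/2.28+140,v/2.28+130)
S=[ray(f,c(*p),.004) for p in((247,324),(501,298),(514,410),(254,438))]
t,a,e=fit2([(.06,.15),(.06,-.12),(-.06,-.12),(-.06,.15)],S);print("stand",t.round(4),a,e.round(4))
Rm=np.array([[np.cos(a),-np.sin(a)],[np.sin(a),np.cos(a)]]);loc=lambda p:((p[:2]-t)@Rm).round(4)
T=[ray(f,c(*p),.022) for p in((603,217),(747,209),(770,478),(627,487))]
tt,ta,e=fit2([(.14,.075),(.14,-.075),(-.14,-.075),(-.14,.075)],T);print("tray",tt.round(4),ta,e.round(4))
M=[ray(f,c(*p),.003) for p in((35,317),(150,305),(159,418),(43,432))]
tm,am,e=fit2([(.06,.06),(.06,-.06),(-.06,-.06),(-.06,.06)],M);print("mat",tm.round(4),am,e.round(4))
for n,p,z in(("jar",(371,373),.044),("dish",(386,187),.018),("pot",(371,263),.034),("post",(277,379),.07),("release",(487,374),.03),("cap",(70,369),.105),("red",(490,209),.034),("green1",(273,207),.034),("green2",(495,133),.034)):
    w=ray(f,c(*p),z);print(n,w.round(4),"stand",loc(w))
print("lens",(t+Rm@[.236,0]).round(4)); print("campos",-f["E"][:3,:3].T@f["E"][:3,3])
for n in("jar","dish","pot","bottle"):
    for d in env.cut_out(n,"top")[:1]:
        m=d["region"].astype(np.uint8); cs=max(cv2.findContours(m,0,2)[0],key=cv2.contourArea);print(n,cv2.minEnclosingCircle(cs),cv2.minAreaRect(cs))
f=grab("scene")
Rb=lambda a:np.array([[np.cos(a),-np.sin(a)],[np.sin(a),np.cos(a)]])
s=proj(f,[*(np.r_[t+Rm@p,.004] for p in[(.06,.15),(.06,-.12),(-.06,-.12),(-.06,.15)])]);print("scene check plate corners",s.round(1), "crop",((s-[100,140])*1.7).round())
E
```

```text
stand [0.4843 0.0125] 0.12389489712817506 [0.0028 0.0017 0.0019 0.0012]
tray [ 0.5112 -0.2877] 0.0819395350760379 [0.0017 0.002  0.003  0.0027]
mat [0.4757 0.3192] 0.12956604130337446 [0.0013 0.0014 0.0019 0.0008]
jar [0.4764 0.0355 0.044 ] stand [-0.005   0.0238]
dish [0.6696 0.025  0.018 ] stand [ 0.1855 -0.0105]
pot [0.588  0.0384 0.034 ] stand [0.1062 0.0129]
post [0.4688 0.1267 0.07  ] stand [-0.0013  0.1152]
release [ 0.4779 -0.0822  0.03  ] stand [-0.018  -0.0932]
cap [0.4746 0.3175 0.105 ] stand [0.0281 0.3038]
red [ 0.6467 -0.0826  0.034 ] stand [ 0.1495 -0.1144]
green1 [0.6433 0.1403 0.034 ] stand [0.1736 0.1071]
green2 [ 0.7263 -0.0866  0.034 ] stand [ 0.2279 -0.1283]
lens [0.7184 0.0417]
campos [0.48378691 0.02142338 1.14221475]
jar ((302.8461608886719, 292.30767822265625), 11.739362716674805) ((303.0, 292.0), (22.0, 20.0), 90.0)
dish ((309.4375, 212.125), 12.637624740600586) ((309.5, 212.5), (23.0, 23.0), 90.0)
pot ((259.97369384765625, 220.6052703857422), 9.670917510986328) ((260.0, 221.0), (18.0, 18.0), 90.0)
bottle ((176.0, 290.5), 18.172880172729492) ((175.6764678955078, 291.20587158203125), (26.230201721191406, 31.138778686523438), 57.528804779052734)
scene check plate corners [[417.3 265.7]
 [282.2 228.1]
 [308.7 198.1]
 [435.  229.9]] crop [[539. 214.]
 [310. 150.]
 [355.  99.]
 [569. 153.]]
```

The pictures show the jar between the jaws (top ≈303,294), the dish in front of the lens (≈309,212), and the grey-lidded pot (≈303,245). 

Things that could be taken for the pot are:
- green at (260,221)
- red at (355,222)
- green at (357,188)
- grey/white at (303,245), which fits the description, so I choose this one

The pale disc at (309,212) is the dish. I'll check both in a close crop from the wrist camera.

Call:
apply_moves(
  steps=[
    [4.2,-2.5,0,0,0,0],
    [4.2,-2.5,0,0,0,0],
    [4.2,-2.5,0,0,0,0],
    [4.2,-2.5,0,0,0,0],
    [4.2,-2.5,0,0,0,0],
    [4.2,-2.5,0,0,0,0],
    [4.2,-2.5,0,0,0,0],
    [4.2,-2.5,0,0,0,0],
    [4.2,-2.5,0,0,0,0],
    [4.2,-2.5,0,0,0,0],
    [4.2,-2.5,0,0,0,0],
    [4.2,-2.5,0,0,0,0],
  ],
)

```text
time_s: 4.6
eef_pos: [0.5687, -0.0844, 0.2315]
tcp_rot: [0.0, 0.985, 0.174, 0.0]
contact_force: [0.4, -1.1, 0.6]
opening: 0.0853
```

Call:
apply_moves(
  steps=[
    [2,-2,0,0,0,-8.5],
    [0,0,0,0,0,-8.5],
    [0,0,0,0,0,-8.5],
    [0,0,0,0,0,-8.5],
    [0,0,0,0,0,-8.5],
    [0,0,0,0,0,-8.5],
    [0,0,0,0,0,-8.5],
    [0,0,0,0,0,-8.5],
    [0,0,0,0,0,-8.5],
    [0,0,0,0,0,-8.5],
  ],
)

```text
time_s: 5.6
eef_pos: [0.5796, -0.0606, 0.2312]
tcp_rot: [0.0, 0.606, 0.795, -0.0]
contact_force: [0.3, -0.3, 0.2]
opening: 0.0856
```

Call:
apply_moves(
  steps=[
    [0,0,0,0,0,-8.5],
    [0,0,0,0,0,-8.5],
    [0,0,0,0,0,-8.5],
    [0,0,0,0,0,-8.5],
    [0,0,0,0,0,-8.5],
    [0,0,0,0,0,-8.5],
    [0,0,0,0,0,-8.5],
    [0,0,0,0,0,-8.5],
    [0,0,0,0,0,-8.5],
    [0,0,0,0,0,-6],
  ],
)

```text
time_s: 6.6
eef_pos: [0.5796, -0.0606, 0.2313]
tcp_rot: [-0.0, -0.068, 0.998, -0.0]
contact_force: [-0.4, 0.4, -0.5]
opening: 0.0853
```

```bash
cat >> h.py <<'E'
def cur():
    s=env.sense();q=s["tcp_rot"];Rt=R.from_quat([q[1],q[2],q[3],q[0]]).as_matrix();return np.array(s["eef_pos"]),Rt,s
def go(x,y,z,yaw=None,Q=True):
    p,Rt,s=cur();d=Rt.T@(np.array([x,y,z])-p)*100
    ya=np.degrees(np.arctan2(Rt[1,0],Rt[0,0]));msg=""
    if yaw is not None: msg=" turn z %.1f"%(-(((yaw-ya)+180)%360-180))
    print("t%.1f pos %s yaw %.1f tilt %.2f q1 %.0f q6 %.0f open %.3f F %s | cm %s len %.1f%s"%(s["time_s"],p.round(4),ya,np.degrees(np.arccos(-Rt[2,2])),*np.degrees(np.array(s["q"])[[0,5]]),s["opening"],np.round(s["contact_force"],1),d.round(2),np.linalg.norm(d),msg))
ST=np.array([.4843,.0125]);SA=.1239
def stw(x,y): c,s=np.cos(SA),np.sin(SA);return ST+[c*x-s*y,s*x+c*y]
TT=np.array([.5112,-.2877]);TA=.0819
def trw(x,y): c,s=np.cos(TA),np.sin(TA);return TT+[c*x-s*y,s*x+c*y]
E
python3 - <<'E'
from h import *
f=grab("wrist"); save(f,"w1")
go(.6696,.025,.15,187.1)
for t,z in(("dish",0),("pot",0)):
    for d in env.spot_point(t,"wrist")[:3]: print(t,round(d["p"],2),np.round(d["uv"]),ray(f,d["uv"],z).round(4))
E
```

```text
t6.7 pos [ 0.5796 -0.0606  0.2313] yaw -172.0 tilt 0.01 q1 -14 q6 -22 open 0.086 F [-0.5 -0.1  0.5] | cm [-10.1    7.23   8.13] len 14.8 turn z 0.9
dish 0.59 [391. 289.] [0.6737 0.0295 0.    ]
pot 0.78 [488. 279.] [0.646  0.1398 0.    ]
pot 0.77 [412. 221.] [ 0.5891  0.0379 -0.    ]
pot 0.73 [289. 319.] [ 0.7303 -0.0855  0.    ]
```

View pics/w1.png

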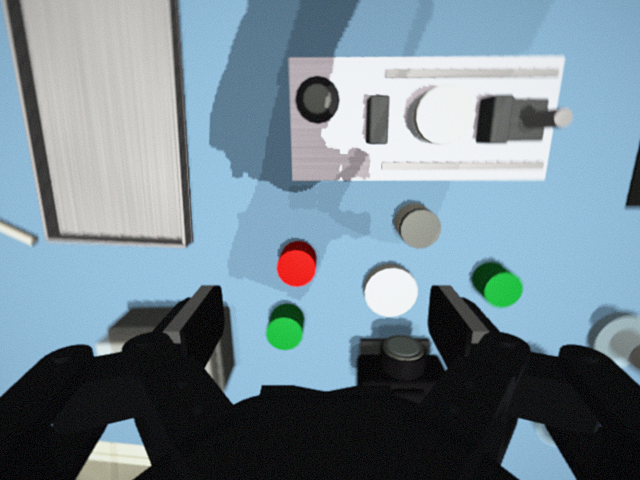

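The wrist picture shows the white dish at (391,291) and the grey-lidded pot at (419,227), clearly different from red (297,263) and the greens (285,327) and (499,287). Next I go above the dish.

Call:
apply_moves(
  steps=[
    [-2.5,1.8,2.5,0,0,0],
    [-2.5,1.8,2.5,0,0,0],
    [-2.5,1.8,2.5,0,0,0],
    [-2.6,1.8,2.5,0,0,0.9],
    [0,0,0,0,0,0],
  ],
)

```text
time_s: 7.25
eef_pos: [0.67, 0.0267, 0.126]
tcp_rot: [-0.003, -0.058, 0.998, 0.001]
contact_force: [-0.9, 0.2, -0.3]
opening: 0.0853
```

Run:
```python
from h import *
f=grab("wrist"); save(f,"w2")
for t,z in(("dish",.018),("pot",.034)):
    for d in env.cut_out(t,"wrist")[:3]:
        r=np.array(d["rect"]);m=d["region"].astype(np.uint8); cs=max(cv2.findContours(m,0,2)[0],key=cv2.contourArea);c,rad=cv2.minEnclosingCircle(cs)
        print(t,round(d["p"],2),r.round(),np.round(c),round(rad,1),ray(f,c,z).round(4),[ (ray(f,(c[0]+rad,c[1]),z)-ray(f,(c[0]-rad,c[1]),z))[:2].round(3)])
g=grab("top")
for d in env.spot_point("dish","top")[:2]:print(d["p"],ray(g,d["uv"],0).round(4))
go(.6696,.025,.03)
```

```text
dish 0.56 [286. 192. 364. 273.] [323. 231.] 39.1 [0.6699 0.0248 0.018 ] [array([-0.007,  0.059])]
pot 0.93 [445. 183. 521. 252.] [482. 217.] 37.6 [0.643  0.1334 0.034 ] [array([-0.006,  0.052])]
pot 0.86 [142. 158. 214. 224.] [177. 187.] 37.4 [ 0.6462 -0.0782  0.034 ] [array([-0.006,  0.051])]
pot 0.63 [325.  90. 392. 154.] [358. 123.] 33.9 [0.5907 0.0383 0.034 ] [array([-0.005,  0.044])]
t7.5 pos [0.6705 0.0231 0.1329] yaw -173.5 tilt 0.11 q1 -5 q6 -11 open 0.086 F [0.4 0.1 0.5] | cm [ 0.09  0.2  10.29] len 10.3
```

View pics/w2.png

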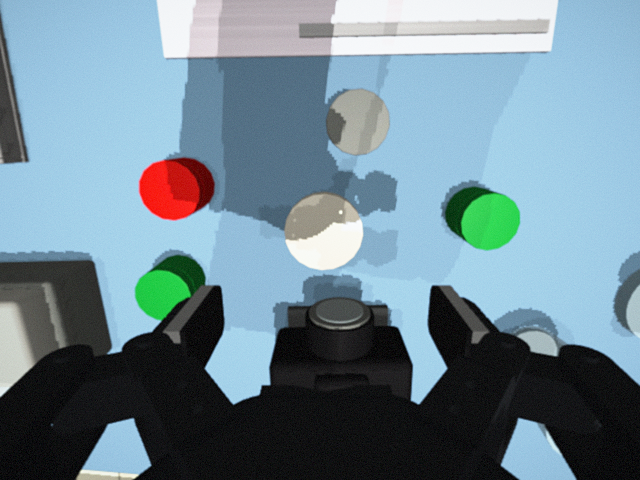

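Call:
apply_moves(
  steps=[
    [0,0.1,3,0,0,0.6],
    [0,0.1,3,0,0,0],
    [0,0,3,0,0,0],
    [0,0,2,0,0,0],
    [0,0,1,0,0,0],
    [0,0,0.5,0,0,0],
    [0,0,0.4,0,0,0],
    [0,0,0,0,0,0],
    [0,0,0,0,0,0],
    [0,0,0,0,0,0],
  ],
)

```text
time_s: 8.5
eef_pos: [0.6708, 0.0259, 0.0033]
tcp_rot: [0.001, -0.052, 0.999, -0.0]
contact_force: [-0.4, 0.1, -0.1]
opening: 0.0858
```

Call:
apply_moves(
  steps=[
    [0,0,0,0,0,0],
    [0,0,0,0,0,0],
    [0,0,0,0,0,0],
    [0,0,0,0,0,0],
    [0,0,0,0,0,0],
    [0,0,0,0,0,0],
  ],
  gripper=1,
)

```text
time_s: 9.1
eef_pos: [0.6709, 0.0259, 0.0033]
tcp_rot: [0.001, -0.052, 0.999, -0.0]
contact_force: [-0.1, -0.0, 6.0]
opening: 0.0572
```

Call:
apply_moves(
  steps=[
    [0,0,0,0,0,0],
    [0,0,0,0,0,0],
    [0,0,-0.5,0,0,0],
    [0,0,-1,0,0,0],
    [0,0,-2,0,0,0],
    [0,0,-3,0,0,0],
    [0,0,-4,0,0,0],
    [0,0,-4,0,0,0],
    [0,0,0,0,0,0],
    [0,0,0,0,0,0],
  ],
)

```text
time_s: 10.1
eef_pos: [0.671, 0.0258, 0.1492]
tcp_rot: [0.002, -0.052, 0.999, -0.0]
contact_force: [0.1, 0.1, -1.2]
opening: 0.0572
```

Run:
```python
from h import *
f=grab("wrist"); save(f,"w3",(120,60,520,360),1.5)
go(*trw(.095,0),.16,184.7)
```

```text
t10.2 pos [0.6699 0.0259 0.1473] yaw -174.0 tilt 0.01 q1 -5 q6 -11 open 0.058 F [-0.6  0.6 -1.7] | cm [  9.56 -29.75  -1.26] len 31.3 turn z 1.3
```

View pics/w3.png

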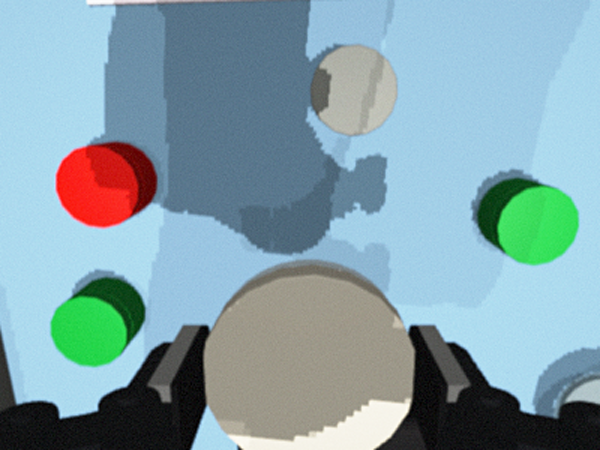

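Call:
apply_moves(
  steps=[
    [1,-3,0,0,0,1.3],
    [1.4,-4.3,0,0,0,0],
    [1.4,-4.3,0,0,0,0],
    [1.4,-4.3,0,0,0,0],
    [1.4,-4.3,0,0,0,0],
    [1.4,-4.2,0,0,0,0],
    [1.2,-3.2,0,0,0,0],
    [0.8,-2,0,0,0,0],
    [0,0,0,0,0,0],
    [0,0,0,0,0,0],
    [0,0,0,0,0,0],
  ],
)

```text
time_s: 11.25
eef_pos: [0.595, -0.2761, 0.1462]
tcp_rot: [-0.001, -0.041, 0.999, 0.001]
contact_force: [0.6, 0.9, -1.0]
opening: 0.0572
```

Run:
```python
from h import *
f=grab("top"); m=env.cut_out("tray","top")[:1]
print([ (d["rect"]) for d in m])
for x,y in((.14,.075),(.14,-.075),(-.14,-.075),(-.14,.075)): print(proj(f,[*trw(x,y),.022]).round(1))
go(*trw(.095,0),.009,184.7)
```

```text
[[405.5, 221.5, 471.7, 344.7]]
[[404.5 224.5]]
[[467.4 220.8]]
[[478.7 340.5]]
[[414.1 344.4]]
t11.3 pos [ 0.5955 -0.276   0.1468] yaw -175.2 tilt 0.06 q1 -32 q6 -37 open 0.057 F [ 0.4 -1.  -0.7] | cm [-1.01 -0.49 13.78] len 13.8 turn z 0.1
```

Call:
apply_moves(
  steps=[
    [-0.6,-0.3,2,0,0,0],
    [-0.4,-0.2,3,0,0,0],
    [0,0,3,0,0,0],
    [0,0,2.5,0,0,0],
    [0,0,1.5,0,0,0],
    [0,0,1,0,0,0],
    [0,0,0.5,0,0,0],
    [0,0,0.3,0,0,0],
    [0,0,0,0,0,0],
    [0,0,0,0,0,0],
  ],
)

```text
time_s: 12.35
eef_pos: [0.6064, -0.2819, 0.0103]
tcp_rot: [0.001, -0.041, 0.999, -0.001]
contact_force: [-0.2, -0.9, -1.5]
opening: 0.0575
```

Call:
apply_moves(
  steps=[
    [0,0,0,0,0,0],
    [0,0,0,0,0,0],
    [0,0,0,0,0,0],
    [0,0,0,0,0,0],
    [0,0,-1,0,0,0],
    [0,0,-2,0,0,0],
    [0,0,-4,0,0,0],
    [0,0,-4,0,0,0],
    [0,0,-3,0,0,0],
    [0,0,0,0,0,0],
  ],
  gripper=-0.6,
)

```text
time_s: 13.35
eef_pos: [0.6085, -0.2833, 0.1563]
tcp_rot: [0.004, -0.041, 0.999, -0.003]
contact_force: [1.2, 0.1, -0.4]
opening: 0.0684
```

Run:
```python
from h import *
f=grab("wrist"); save(f,"w4")
for d in env.cut_out("dish","wrist")[:2]:
    m=d["region"].astype(np.uint8); cs=max(cv2.findContours(m,0,2)[0],key=cv2.contourArea);c,rad=cv2.minEnclosingCircle(cs);print(d["p"],c,rad,ray(f,c,.022).round(4), trw(.095,0))
f=grab("top")
for d in env.cut_out("pot","top")[:4]: 
    r=np.array(d["rect"]);w=ray(f,((r[0]+r[2])/2,(r[1]+r[3])/2),.03);print("pot",d["p"],w.round(4))
go(.589,.0383,.15,187.1)
```

```text
0.65 (328.3179016113281, 217.8575439453125) 36.08156204223633 [ 0.6062 -0.2825  0.022 ] [ 0.60588157 -0.2799282 ]
0.53 (613.125, 70.1875) 25.23996353149414 [ 0.4785 -0.0843  0.022 ] [ 0.60588157 -0.2799282 ]
pot 0.8 [0.6417 0.1429 0.03  ]
pot 0.77 [0.5862 0.0355 0.03  ]
pot 0.75 [ 0.6462 -0.0848  0.03  ]
pot 0.7 [ 0.7272 -0.0911  0.03  ]
t13.6 pos [ 0.6051 -0.2812  0.1484] yaw -175.3 tilt 0.09 q1 -32 q6 -36 open 0.068 F [-0.6  0.4 -0.9] | cm [-1.   31.98 -0.13] len 32.0 turn z -2.4
```

Call:
apply_moves(
  steps=[
    [-0.2,3,0,0,0,-2.4],
    [-0.1,4.2,0,0,0,0],
    [-0.1,4.2,0,0,0,0],
    [-0.1,4.2,0,0,0,0],
    [-0.1,4.2,0,0,0,0],
    [-0.1,4.2,0,0,0,0],
    [-0.1,4,0,0,0,0],
    [0,2.5,0,0,0,0],
    [0,1.5,0,0,0,0],
    [0,0,0,0,0,0],
    [0,0,0,0,0,0],
  ],
)

```text
time_s: 14.65
eef_pos: [0.5753, 0.0365, 0.1486]
tcp_rot: [-0.001, -0.062, 0.998, -0.0]
contact_force: [1.0, -0.4, -0.6]
opening: 0.0684
```

Run:
```python
from h import *
f=grab("wrist"); save(f,"w5")
for d in env.cut_out("pot","wrist")[:4]:
    m=d["region"].astype(np.uint8); cs=max(cv2.findContours(m,0,2)[0],key=cv2.contourArea);c,rad=cv2.minEnclosingCircle(cs);print(d["p"],np.round(c),rad,ray(f,c,.034).round(4),f["image"][d["region"]].mean(0))
go(.589,.0375,.008,187.1)
```

```text
0.92 [177. 290.] 33.871177673339844 [ 0.6422 -0.0774  0.034 ] [189.55810617  19.54591105  17.34361549]
0.91 [325. 242.] 29.526317596435547 [0.5864 0.0372 0.034 ] [126.10436201 127.84834896 120.77782307]
0.52 [439. 291.] 10.295730590820312 [0.6166 0.1341 0.034 ] [24.4368932  73.80582524 41.33980583]
t14.8 pos [0.5756 0.0357 0.1489] yaw -173.0 tilt 0.03 q1 -4 q6 -11 open 0.068 F [ 0.4 -0.  -0.3] | cm [-1.35  0.02 14.09] len 14.2 turn z -0.1
```

Call:
apply_moves(
  steps=[
    [-0.7,0,2.5,0,0,0],
    [-0.5,0,3.3,0,0,0],
    [0,0,3.5,0,0,0],
    [0,0,2.5,0,0,0],
    [0,0,1.5,0,0,0],
    [0,0,0.8,0,0,0],
    [0,0,0.2,0,0,0],
    [0,0,0,0,0,0],
    [0,0,0,0,0,0],
  ],
)

```text
time_s: 15.65
eef_pos: [0.5884, 0.0381, 0.0074]
tcp_rot: [0.001, -0.062, 0.998, -0.0]
contact_force: [0.3, -0.1, 1.0]
opening: 0.0684
```

Call:
apply_moves(
  steps=[
    [0,0,0,0,0,0],
    [0,0,0,0,0,0],
    [0,0,0,0,0,0],
    [0,0,0,0,0,0],
    [0,0,0,0,0,0],
    [0,0,0,0,0,0],
    [0,0,0,0,0,0],
  ],
  gripper=1,
)

```text
time_s: 16.35
eef_pos: [0.5883, 0.0385, 0.0075]
tcp_rot: [0.001, -0.062, 0.998, -0.0]
contact_force: [-0.7, -0.0, 6.5]
opening: 0.0402
```

Call:
apply_moves(
  steps=[
    [0,0,-0.5,0,0,0],
    [0,0,-1,0,0,0],
    [0,0,-2,0,0,0],
    [0,0,-3,0,0,0],
    [0,0,-4,0,0,0],
    [0,0,-3.5,0,0,0],
    [0,0,0,0,0,0],
    [0,0,0,0,0,0],
  ],
)

```text
time_s: 17.15
eef_pos: [0.588, 0.0385, 0.1477]
tcp_rot: [0.001, -0.062, 0.998, -0.0]
contact_force: [0.6, -0.5, -1.1]
opening: 0.0406
```

Run:
```python
from h import *
go(*trw(.02,0),.15,184.7)
```

```text
t17.1 pos [0.588  0.0385 0.1477] yaw -172.9 tilt 0.15 q1 -4 q6 -11 open 0.041 F [ 0.6 -0.5 -1.1] | cm [  9.65 -31.51  -0.24] len 33.0 turn z 2.4
```

Call:
apply_moves(
  steps=[
    [1,-3,0,0,0,0],
    [1.3,-4.3,0,0,0,0],
    [1.3,-4.3,0,0,0,0],
    [1.3,-4.3,0,0,0,0],
    [1.3,-4.3,0,0,0,0],
    [1.3,-4.3,0,0,0,0],
    [1.2,-4,0,0,0,0],
    [0.9,-3,0,0,0,2.4],
    [0,0,0,0,0,0],
    [0,0,0,0,0,0],
  ],
)

```text
time_s: 18.15
eef_pos: [0.5297, -0.2859, 0.1445]
tcp_rot: [-0.001, -0.04, 0.999, 0.001]
contact_force: [-0.0, 1.1, -0.7]
opening: 0.0403
```

Run:
```python
from h import *
go(*trw(.02,0),.0125,184.7)
```

```text
t18.1 pos [ 0.5297 -0.2859  0.1445] yaw -175.4 tilt 0.20 q1 -36 q6 -41 open 0.040 F [-0.   1.1 -0.7] | cm [-0.18 -0.06 13.2 ] len 13.2 turn z -0.1
```

Call:
apply_moves(
  steps=[
    [-0.2,0,2.5,0,0,0],
    [0,0,3.5,0,0,0],
    [0,0,3,0,0,0],
    [0,0,2,0,0,0],
    [0,0,1.2,0,0,0],
    [0,0,0.6,0,0,0],
    [0,0,0.3,0,0,0],
    [0,0,0,0,0,0],
    [0,0,0,0,0,0],
  ],
)

```text
time_s: 19.05
eef_pos: [0.5337, -0.2862, 0.0164]
tcp_rot: [0.001, -0.041, 0.999, -0.001]
contact_force: [0.3, 0.1, -0.8]
opening: 0.0406
```

Call:
apply_moves(
  steps=[
    [0,0,0,0,0,0],
    [0,0,0,0,0,0],
    [0,0,0,0,0,0],
    [0,0,0,0,0,0],
    [0,0,-1,0,0,0],
    [0,0,-2,0,0,0],
    [0,0,-4,0,0,0],
    [0,0,-4,0,0,0],
    [0,0,-3,0,0,0],
    [0,0,0,0,0,0],
    [0,0,0,0,0,0],
  ],
  gripper=-0.3,
)

```text
time_s: 20.15
eef_pos: [0.5334, -0.2862, 0.1567]
tcp_rot: [0.001, -0.041, 0.999, -0.001]
contact_force: [-0.4, 0.2, -0.4]
opening: 0.0555
```

Run:
```python
from h import *
f=grab("wrist"); save(f,"w6")
for n in("pot","dish"):
  for d in env.cut_out(n,"wrist")[:3]:
    m=d["region"].astype(np.uint8); cs=max(cv2.findContours(m,0,2)[0],key=cv2.contourArea);c,rad=cv2.minEnclosingCircle(cs);print(n,d["p"],np.round(c),rad,ray(f,c,.03).round(4),f["image"][d["region"]].mean(0))
print(trw(.02,0),trw(.095,0),stw(-.005,.0238))
f=grab("top")
for d in env.cut_out("jar","top")[:2]: 
    r=np.array(d["rect"]);w=ray(f,((r[0]+r[2])/2,(r[1]+r[3])/2),.04);print("jar",d["p"],w.round(4))
go(*stw(-.005,.0238),.15,97.1)
```

```text
pot 0.8 [540. 342.] 25.93270492553711 [ 0.6268 -0.0883  0.03  ] [109.42753623  19.98913043  21.56884058]
pot 0.8 [497. 430.] 28.814157485961914 [ 0.7256 -0.1052  0.03  ] [ 22.67213115 121.66721311  48.44918033]
pot 0.62 [326. 225.] 28.939821243286133 [ 0.5349 -0.2868  0.03  ] [111.13538591 112.29059469 105.77646563]
dish 0.63 [324. 299.] 34.0417594909668 [ 0.5997 -0.2826  0.03  ] [228.59298047 229.92074724 224.14576847]
[ 0.53113296 -0.28606383] [ 0.60588157 -0.2799282 ] [0.47639705 0.03549964]
jar 0.56 [0.4756 0.0329 0.04  ]
t20.4 pos [ 0.5321 -0.2852  0.1538] yaw -175.3 tilt 0.16 q1 -36 q6 -40 open 0.056 F [0.2 0.3 0.5] | cm [ 2.94 32.42  0.44] len 32.6 turn z 87.6
```

Call:
apply_moves(
  steps=[
    [0.3,3,0,0,0,0],
    [0.4,4.6,0,0,0,0],
    [0.4,4.6,0,0,0,0],
    [0.4,4.6,0,0,0,0],
    [0.4,4.6,0,0,0,0],
    [0.4,4.5,0,0,0,0],
    [0.4,4,0,0,0,0],
    [0.2,2.5,0,0,0,0],
    [0,0,0,0,0,8.5],
    [0,0,0,0,0,8.5],
    [0,0,0,0,0,8.5],
    [0,0,0,0,0,8.5],
  ],
  gripper=-0.7,
)

```text
time_s: 21.6
eef_pos: [0.4769, 0.035, 0.1544]
tcp_rot: [-0.001, 0.256, 0.967, -0.0]
contact_force: [-0.0, -0.2, -0.7]
opening: 0.0724
```

Call:
apply_moves(
  steps=[
    [0,0,0,0,0,8.5],
    [0,0,0,0,0,8.5],
    [0,0,0,0,0,8.5],
    [0,0,0,0,0,8.5],
    [0,0,0,0,0,8.5],
    [0,0,0,0,0,8.5],
    [0,0,0,0,0,2.6],
    [0,0,0,0,0,0],
    [0,0,0,0,0,0],
  ],
)

```text
time_s: 22.5
eef_pos: [0.4772, 0.0348, 0.1547]
tcp_rot: [-0.0, 0.662, 0.75, -0.0]
contact_force: [-0.6, -0.5, 0.5]
opening: 0.0728
```

Run:
```python
from h import *
f=grab("wrist"); save(f,"w7")
for d in env.cut_out("jar","wrist")[:2]:
    m=d["region"].astype(np.uint8); cs=max(cv2.findContours(m,0,2)[0],key=cv2.contourArea);c,rad=cv2.minEnclosingCircle(cs);print(d["p"],np.round(c),rad,ray(f,c,.044).round(4))
for n,z in(("release_top",.03),("jaw_post",.07)):
  for d in env.spot_point(n,"wrist")[:2]: print(n,d["p"],np.round(d["uv"]),ray(f,d["uv"],z).round(4))
print(stw(-.02,-.092),stw(0,.115))
go(*stw(-.005,.0238),.014,97.1)
```

```text
0.59 [330. 223.] 36.2720832824707 [0.4789 0.0389 0.044 ]
release_top 0.78 [313. 348.] [ 0.4791 -0.0803  0.03  ]
jaw_post 0.76 [338.  94.] [0.472  0.1273 0.07  ]
[ 0.47582297 -0.08126641] [0.47008793 0.12661843]
t22.7 pos [0.4775 0.0348 0.1551] yaw 97.1 tilt 0.01 q1 -5 q6 77 open 0.073 F [0.1 0.3 0.9] | cm [ 0.09 -0.1  14.11] len 14.1 turn z 0.0
```

View pics/w7.png

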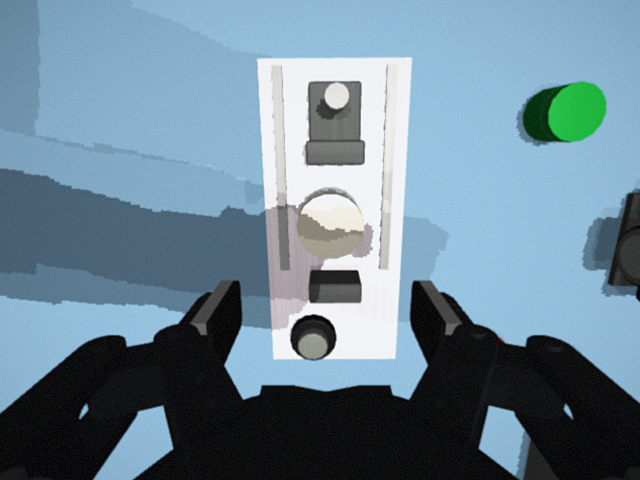

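Call:
apply_moves(
  steps=[
    [0.1,0,2.5,0,0,0],
    [0,0,3.5,0,0,0],
    [0,0,3.5,0,0,0],
    [0,0,2.5,0,0,0],
    [0,0,1.3,0,0,0],
    [0,0,0.6,0,0,0],
    [0,0,0.2,0,0,0],
    [0,0,0,0,0,0],
    [0,0,0,0,0,0],
  ],
)

```text
time_s: 23.6
eef_pos: [0.4783, 0.0357, 0.0152]
tcp_rot: [0.001, 0.662, 0.749, 0.0]
contact_force: [1.0, 0.4, 0.6]
opening: 0.0726
```

Call:
apply_moves(
  steps=[
    [0,0,0,0,0,0],
    [0,0,0,0,0,0],
    [0,0,0,0,0,0],
    [0,0,0,0,0,0],
    [0,0,0,0,0,0],
    [0,0,0,0,0,0],
  ],
  gripper=1,
)

```text
time_s: 24.2
eef_pos: [0.4784, 0.0357, 0.0154]
tcp_rot: [0.001, 0.662, 0.749, 0.001]
contact_force: [-0.8, 0.3, 5.2]
opening: 0.0505
```

Call:
apply_moves(
  steps=[
    [0,0,-0.5,0,0,0],
    [0,0,-1,0,0,0],
    [0,0,-2,0,0,0],
    [0,0,-3,0,0,0],
    [0,0,-4,0,0,0],
    [0,0,-3.5,0,0,0],
    [0,0,0,0,0,0],
    [0,0,0,0,0,0],
  ],
)

```text
time_s: 25.0
eef_pos: [0.4781, 0.0357, 0.1555]
tcp_rot: [0.001, 0.662, 0.749, 0.001]
contact_force: [-0.3, 0.2, -1.4]
opening: 0.0504
```

Run:
```python
from h import *
go(*trw(-.07,0),.15,94.7)
```

```text
t25.0 pos [0.4781 0.0357 0.1555] yaw 97.1 tilt 0.16 q1 -5 q6 78 open 0.050 F [-0.3  0.2 -1.4] | cm [-32.21  -7.7    0.55] len 33.1 turn z 2.4
```

Call:
apply_moves(
  steps=[
    [-3,-0.7,0,0,0,0],
    [-4.5,-1.1,0,0,0,0],
    [-4.5,-1.1,0,0,0,0],
    [-4.5,-1.1,0,0,0,0],
    [-4.5,-1.1,0,0,0,0],
    [-4.5,-1.1,0,0,0,0],
    [-4,-0.9,0,0,0,0],
    [-2.7,-0.6,0,0,0,2.4],
    [0,0,0,0,0,0],
    [0,0,0,0,0,0],
  ],
)

```text
time_s: 26.0
eef_pos: [0.4395, -0.2929, 0.1525]
tcp_rot: [-0.002, 0.678, 0.735, 0.0]
contact_force: [-0.2, 0.4, -0.7]
opening: 0.0508
```

Run:
```python
from h import *
go(*trw(-.07,0),.0165,94.7)
```

```text
t26.0 pos [ 0.4395 -0.2929  0.1525] yaw 94.6 tilt 0.21 q1 -42 q6 43 open 0.051 F [-0.2  0.4 -0.7] | cm [-0.11  0.22 13.6 ] len 13.6 turn z -0.1
```

Call:
apply_moves(
  steps=[
    [-0.1,0.2,2.5,0,0,0],
    [0,0,3.5,0,0,0],
    [0,0,3.2,0,0,0],
    [0,0,2.2,0,0,0],
    [0,0,1.3,0,0,0],
    [0,0,0.6,0,0,0],
    [0,0,0.3,0,0,0],
    [0,0,0,0,0,0],
    [0,0,0,0,0,0],
  ],
)

```text
time_s: 26.9
eef_pos: [0.4434, -0.2943, 0.0191]
tcp_rot: [0.001, 0.677, 0.736, -0.0]
contact_force: [-0.7, 1.1, -1.0]
opening: 0.0505
```

Call:
apply_moves(
  steps=[
    [0,0,0,0,0,0],
    [0,0,0,0,0,0],
    [0,0,0,0,0,0],
    [0,0,0,0,0,0],
    [0,0,-1,0,0,0],
    [0,0,-2,0,0,0],
    [0,0,-4,0,0,0],
    [0,0,-4,0,0,0],
    [0,0,-4,0,0,0],
    [0,0,-3,0,0,0],
    [0,0,0,0,0,0],
    [0,0,0,0,0,0],
  ],
  gripper=-0.5,
)

```text
time_s: 28.1
eef_pos: [0.4432, -0.2945, 0.1995]
tcp_rot: [0.001, 0.678, 0.735, -0.0]
contact_force: [-0.3, 0.9, -0.5]
opening: 0.0642
```

Run:
```python
from h import *
f=grab("wrist"); save(f,"w8")
go(.4757,.3192,.23)
g=grab("scene"); save(g,"s2",(470,210,570,330),5); save(g,"s2t",(140,140,440,350),2)
a=cv2.resize(f["image"][...,::-1],(400,300)); b=cv2.resize(g["image"][140:350,140:440,::-1],(400,300)); c=cv2.resize(g["image"][210:330,470:570,::-1],(250,300),interpolation=cv2.INTER_CUBIC)
t=grab("top"); d=cv2.resize(t["image"][250:330,145:225,::-1],(300,300),interpolation=cv2.INTER_CUBIC)
cv2.imwrite("pics/m1.png",np.vstack([np.hstack([a,b]),np.hstack([c,d,np.zeros((300,250,3),np.uint8)])]))
for n in("pot","dish","jar"):
  for d in env.spot_point(n,"top")[:4]: print(n,round(d["p"],2),ray(t,d["uv"],.0).round(3))
```

```text
t28.1 pos [ 0.4426 -0.2939  0.1982] yaw 94.7 tilt 0.01 q1 -42 q6 43 open 0.064 F [0.2 0.4 0.5] | cm [60.83  8.31 -3.18] len 61.5
pot 0.78 [ 0.646 -0.071  0.   ]
pot 0.77 [ 0.552 -0.279  0.   ]
pot 0.72 [ 0.728 -0.081  0.   ]
pot 0.6 [0.649 0.144 0.   ]
dish 0.94 [ 0.608 -0.281  0.   ]
jar 0.63 [ 0.442 -0.296  0.   ]
```

View pics/m1.png

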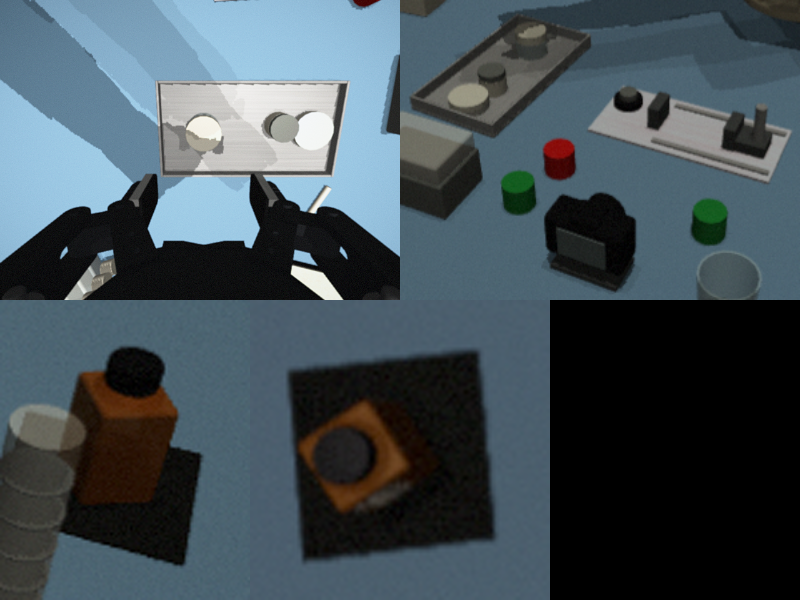

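The mosaic shows all three leftovers standing in the tray: dish, pot and jar in the wrist view at (313,130), (283,127) and (204,132) of the tile. The pot seems to have been knocked 2 cm but is still upright in the tray. The bottle's pale label is on its lower-right side in the top view. Next I move towards the bottle and look closer.

Call:
apply_moves(
  steps=[
    [3,0.4,-0.4,0,0,0],
    [4.6,0.6,-0.4,0,0,0],
    [4.6,0.6,-0.4,0,0,0],
    [4.6,0.6,-0.4,0,0,0],
    [4.6,0.6,-0.4,0,0,0],
    [4.6,0.6,-0.4,0,0,0],
    [4.6,0.6,-0.4,0,0,0],
    [4.6,0.6,-0.4,0,0,0],
    [4.6,0.6,0,0,0,0],
    [3,0.5,0,0,0,0],
    [0,0,0,0,0,0],
    [0,0,0,0,0,0],
  ],
  gripper=-1,
)

```text
time_s: 29.6
eef_pos: [0.4642, 0.1377, 0.2296]
tcp_rot: [-0.0, 0.677, 0.736, -0.001]
contact_force: [0.5, -0.6, -0.8]
opening: 0.0855
```

Run:
```python
from h import *
f=grab("wrist"); save(f,"w9")
print(np.array(f["T_tool_cam"]).round(3)); go(.4757,.3192,.23,120.5)
for n,z in(("label",.047),("scale",.047),("bottle",.003)):
  for d in env.spot_point(n,"wrist")[:2]: print(n,round(d["p"],2),np.round(d["uv"]),ray(f,d["uv"],z).round(4))
```

```text
[[-0.001 -0.963 -0.268  0.067]
 [ 1.    -0.001 -0.001 -0.001]
 [ 0.    -0.268  0.963 -0.142]
 [ 0.     0.     0.     1.   ]]
t29.6 pos [0.4643 0.1369 0.2297] yaw 94.7 tilt 0.08 q1 7 q6 92 open 0.085 F [-0.5 -0.3  0.7] | cm [18.07  2.64 -0.05] len 18.3 turn z -25.8
scale 0.9 [339.   9.] [0.4603 0.3067 0.047 ]
bottle 0.89 [358.  10.] [0.4785 0.321  0.003 ]
```

View pics/w9.png

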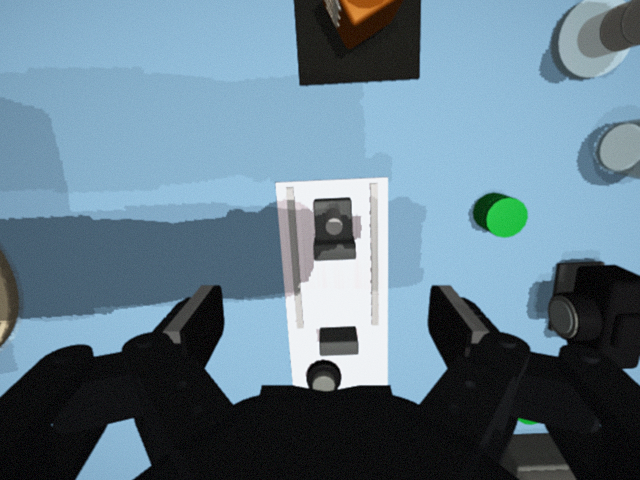

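Call:
apply_moves(
  steps=[
    [3,0,0,0,0,0],
    [3,0,0,0,0,0],
    [2,0,0,0,0,0],
    [0,0,0,0,0,0],
    [0,0,0,0,0,0],
  ],
)

```text
time_s: 30.3
eef_pos: [0.4582, 0.2161, 0.2302]
tcp_rot: [0.0, 0.678, 0.735, -0.0]
contact_force: [-0.4, -0.6, 0.1]
opening: 0.085
```

Run:
```python
from h import *
f=grab("wrist"); save(f,"w10",(220,0,500,200),2.8)
go(.4757,.3192,.23,120.5)
for n,z in(("label",.047),("scale",.047),("bottle",.003)):
  for d in env.spot_point(n,"wrist")[:2]: print(n,round(d["p"],2),np.round(d["uv"]),ray(f,d["uv"],z).round(4))
```

```text
t30.4 pos [0.4583 0.2158 0.2302] yaw 94.6 tilt 0.03 q1 16 q6 102 open 0.086 F [-0.5  0.2  0.1] | cm [1.017e+01 2.570e+00 1.000e-02] len 10.5 turn z -25.9
label 0.66 [344.  68.] [0.4633 0.3405 0.047 ]
label 0.55 [355. 102.] [0.4757 0.3142 0.047 ]
scale 0.84 [333. 108.] [0.4563 0.3072 0.047 ]
bottle 0.84 [355.  99.] [0.4787 0.3207 0.003 ]
```

View pics/w10.png

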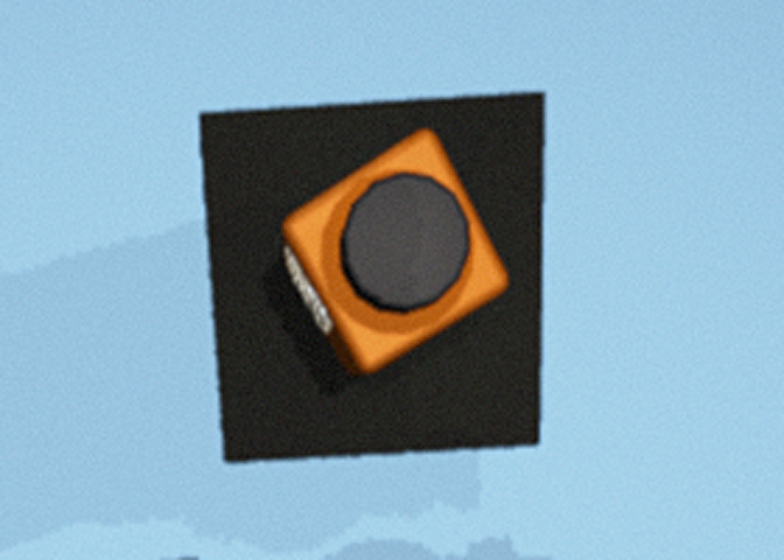

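Call:
apply_moves(
  steps=[
    [3.5,-0.2,0,0,0,0],
    [4.5,-0.3,0,0,0,0],
    [4.5,-0.3,0,0,0,0],
    [3.5,-0.2,0,0,0,0],
    [1.5,0,1.5,0,0,-8.5],
    [0,0,2.5,0,0,-8.5],
    [0,0,2,0,0,-8.5],
    [0,0,0,0,0,0],
    [0,0,0,0,0,0],
  ],
)

```text
time_s: 31.4
eef_pos: [0.4341, 0.3898, 0.1704]
tcp_rot: [-0.0, 0.501, 0.866, -0.0]
contact_force: [0.1, 0.2, -0.1]
opening: 0.0856
```

Run:
```python
from h import *
f=grab("wrist"); save(f,"w11",(180,150,460,400),2.4)
go(.4757,.3192,.23,120.5)
for n,z in(("label",.047),("scale",.047),("bottle",.003)):
  for d in env.spot_point(n,"wrist")[:2]: print(n,round(d["p"],2),np.round(d["uv"]),ray(f,d["uv"],z).round(4))
```

```text
t31.4 pos [0.4346 0.3902 0.1713] yaw 120.0 tilt 0.06 q1 34 q6 94 open 0.085 F [-0.1  0.2 -0.3] | cm [-8.2   0.02 -5.87] len 10.1 turn z -0.5
label 0.73 [327. 291.] [0.4632 0.3398 0.047 ]
scale 0.71 [305. 317.] [0.459 0.309 0.047]
bottle 0.74 [331. 295.] [0.4788 0.3199 0.003 ]
```

View pics/w11.png

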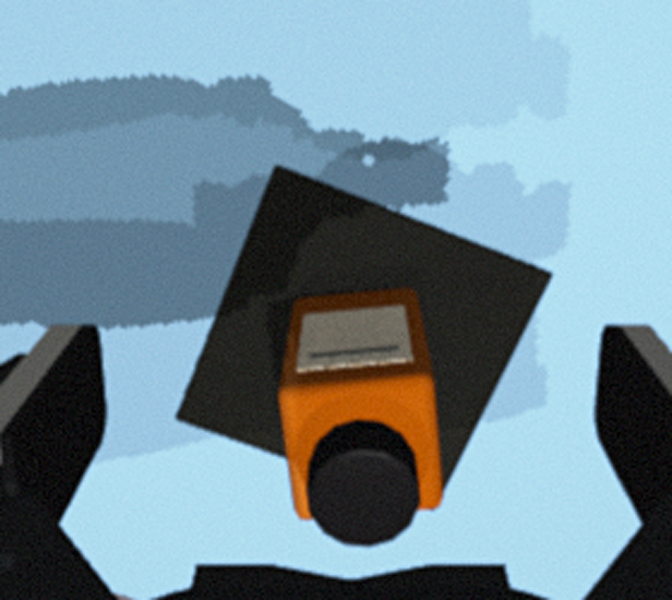

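The view shows the printed label at crop (355,337), facing azimuth ≈120°, so the earlier white patch on the ≈-150° side is the scale strip. That fits "scale anticlockwise from label". Now I turn above the bottle and grasp it across its ±y sides.

Run:
```python
from h import *
f=grab("wrist")
print(ray(f,(180+363/2.4,150+497/2.4),.105))
# body top edge corners (front): crop (283,388),(430,378) z~.081
a=ray(f,(180+283/2.4,150+390/2.4),.081);b=ray(f,(180+430/2.4,150+378/2.4),.081);d=b-a;print("edge az",np.degrees(np.arctan2(d[1],d[0])),np.linalg.norm(d))
a=ray(f,(180+304/2.4,150+309/2.4),.025);b=ray(f,(180+404/2.4,150+304/2.4),.025);d=b-a;print("label low edge az",np.degrees(np.arctan2(d[1],d[0])),np.linalg.norm(d))
go(.4765,.319,.17,-59)
```

```text
[0.4784138  0.32133902 0.105     ]
edge az 35.10359319125176 0.04612826495190286
label low edge az 33.033224092072274 0.03778547975604686
t31.6 pos [0.4347 0.3906 0.1716] yaw 120.1 tilt 0.13 q1 34 q6 94 open 0.085 F [-0.2  0.4 -0. ] | cm [-8.29  0.02  0.16] len 8.3 turn z 179.1
```

Call:
apply_moves(
  steps=[
    [-3,0,0,0,0,0],
    [-3,0,0,0,0,0],
    [-2.2,0,0,0,0,0],
    [0,0,0,0,0,-8.5],
    [0,0,0,0,0,-8.5],
    [0,0,0,0,0,-8.5],
    [0,0,0,0,0,-8.5],
    [0,0,0,0,0,-8.5],
    [0,0,0,0,0,-8.5],
    [0,0,0,0,0,-8.5],
    [0,0,0,0,0,-8.5],
    [0,0,0,0,0,-8.5],
  ],
)

```text
time_s: 32.85
eef_pos: [0.4755, 0.3196, 0.1711]
tcp_rot: [0.001, -0.148, 0.989, 0.0]
contact_force: [0.6, 0.4, -0.7]
opening: 0.0857
```

Call:
apply_moves(
  steps=[
    [0,0,0,0,0,-8.5],
    [0,0,0,0,0,-8.5],
    [0,0,0,0,0,-8.5],
    [0,0,0,0,0,-8.5],
    [0,0,0,0,0,-8.5],
    [0,0,0,0,0,-8.5],
    [0,0,0,0,0,-8.5],
    [0,0,0,0,0,-8.5],
    [0,0,0,0,0,-8.5],
    [0,0,0,0,0,-8.5],
    [0,0,0,0,0,-8.5],
    [0,0,0,0,0,-2],
  ],
)

```text
time_s: 34.05
eef_pos: [0.4755, 0.3197, 0.1711]
tcp_rot: [-0.001, 0.831, -0.557, 0.0]
contact_force: [0.1, -0.3, -0.6]
opening: 0.0852
```

Call:
apply_moves(
  steps=[
    [0,0,0,0,0,0],
    [0,0,0,0,0,0],
  ],
)

```text
time_s: 34.25
eef_pos: [0.4754, 0.3196, 0.1708]
tcp_rot: [-0.0, 0.83, -0.558, 0.0]
contact_force: [-0.5, -0.2, 0.3]
opening: 0.0855
```

Run:
```python
from h import *
f=grab("wrist"); save(f,"w12")
for n,z in(("label",.047),("scale",.047),("bottle",.003)):
  for d in env.spot_point(n,"wrist")[:2]: print(n,round(d["p"],2),np.round(d["uv"]),ray(f,d["uv"],z).round(4))
go(.4765,.319,.055,-59)
```

```text
scale 0.82 [356. 213.] [0.4558 0.3021 0.047 ]
bottle 0.57 [324. 212.] [0.4761 0.3199 0.003 ]
t34.5 pos [0.4752 0.3195 0.1704] yaw -67.9 tilt 0.01 q1 26 q6 -86 open 0.086 F [-0.3  0.6  0.4] | cm [ 0.1  -0.1  11.54] len 11.5 turn z -8.9
```

Call:
apply_moves(
  steps=[
    [0,0,0,0,0,-8.5],
    [0,0,2,0,0,-1.9],
    [0,0,3,0,0,0],
    [0,0,3,0,0,0],
    [0,0,2.5,0,0,0],
    [0,0,1.5,0,0,0],
    [0,0,0.8,0,0,0],
    [0,0,0.3,0,0,0],
    [0,0,0,0,0,0],
    [0,0,0,0,0,0],
  ],
)

```text
time_s: 35.45
eef_pos: [0.4759, 0.3199, 0.0402]
tcp_rot: [-0.001, 0.877, -0.48, 0.001]
contact_force: [-0.0, 0.3, 0.2]
opening: 0.0855
```

Call:
apply_moves(
  steps=[
    [0,0,0,0,0,0],
    [0,0,0,0,0,0],
    [0,0,0,0,0,0],
    [0,0,0,0,0,0],
    [0,0,0,0,0,0],
    [0,0,0,0,0,0],
    [0,0,0,0,0,0],
  ],
  gripper=1,
)

```text
time_s: 36.15
eef_pos: [0.476, 0.32, 0.0402]
tcp_rot: [-0.001, 0.877, -0.48, 0.001]
contact_force: [0.8, 0.4, 6.0]
opening: 0.0497
```

Call:
apply_moves(
  steps=[
    [0,0,-0.5,0,0,0],
    [0,0,-1,0,0,0],
    [0,0,-2,0,0,0],
    [0,0,-3,0,0,0],
    [0,0,-3,0,0,0],
    [0,0,-2,0,0,0],
    [0,0,-1,0,0,0],
    [0,0,0,0,0,0],
    [0,0,0,0,0,0],
  ],
)

```text
time_s: 37.05
eef_pos: [0.4745, 0.3193, 0.1633]
tcp_rot: [0.001, 0.877, -0.48, -0.0]
contact_force: [-0.7, 1.3, -3.0]
opening: 0.0496
```

Run:
```python
from h import *
g=grab("scene"); save(g,"s3",(440,120,580,320),3); f=grab("wrist"); save(f,"w13")
go(*stw(0,.004),.16,-172.9)
```

```text
t37.1 pos [0.4741 0.3191 0.1626] yaw -57.4 tilt 0.17 q1 26 q6 -97 open 0.049 F [ 0.2  0.1 -2.7] | cm [26.02 15.48  0.3 ] len 30.3 turn z 115.5
```

View pics/s3.png

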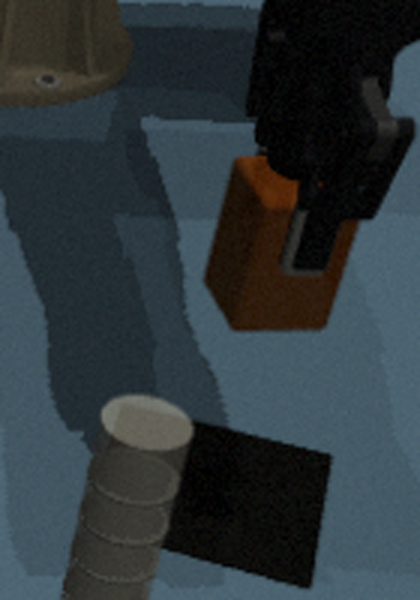

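Call:
apply_moves(
  steps=[
    [2.5,1.5,0,0,0,0],
    [3.8,2.3,0,0,0,0],
    [3.8,2.3,0,0,0,0],
    [3.8,2.3,0,0,0,0],
    [3.8,2.3,0,0,0,0],
    [3.8,2.3,0,0,0,0],
    [3,1.6,0,0,0,0],
    [1.5,0.9,0,0,0,0],
    [0,0,0,0,0,8.5],
    [0,0,0,0,0,8.5],
    [0,0,0,0,0,8.5],
    [0,0,0,0,0,8.5],
  ],
)

```text
time_s: 38.35
eef_pos: [0.4836, 0.0169, 0.163]
tcp_rot: [-0.001, -0.696, 0.718, 0.001]
contact_force: [0.1, 0.3, -1.7]
opening: 0.0492
```

Call:
apply_moves(
  steps=[
    [0,0,0,0,0,8.5],
    [0,0,0,0,0,8.5],
    [0,0,0,0,0,8.5],
    [0,0,0,0,0,8.5],
    [0,0,0,0,0,8.5],
    [0,0,0,0,0,8.5],
    [0,0,0,0,0,8.5],
    [0,0,0,0,0,8.5],
    [0,0,0,0,0,8.5],
    [0,0,0,0,0,5],
    [0,0,0,0,0,0],
    [0,0,0,0,0,0],
  ],
)

```text
time_s: 39.55
eef_pos: [0.484, 0.0171, 0.1635]
tcp_rot: [-0.001, -0.063, 0.998, 0.0]
contact_force: [-0.1, 0.0, -3.1]
opening: 0.0497
```

Run:
```python
from h import *
go(*stw(0,.004),.0425,-172.9)
```

```text
t39.5 pos [0.484  0.0171 0.1635] yaw -172.8 tilt 0.09 q1 -7 q6 -15 open 0.050 F [-0.1  0.  -3.1] | cm [ 0.   -0.06 12.1 ] len 12.1 turn z 0.1
```

Call:
apply_moves(
  steps=[
    [0,0,2,0,0,0],
    [0,0,3,0,0,0],
    [0,0,3,0,0,0],
    [0,0,2,0,0,0],
    [0,0,1,0,0,0],
    [0,0,0.6,0,0,0],
    [0,0,0.4,0,0,0],
    [0,0,0.1,0,0,0],
    [0,0,0,0,0,0],
    [0,0,0,0,0,0],
  ],
)

```text
time_s: 40.55
eef_pos: [0.4852, 0.0169, 0.044]
tcp_rot: [0.001, -0.062, 0.998, -0.0]
contact_force: [-0.4, -0.6, -2.7]
opening: 0.0494
```

Call:
apply_moves(
  steps=[
    [0,0,0,0,0,0],
    [0,0,0,0,0,0],
    [0,0,0,0,0,0],
    [0,0,0,0,0,0],
    [0,0,-1,0,0,0],
    [0,0,-2,0,0,0],
    [0,0,-3,0,0,0],
    [0,0,-4,0,0,0],
    [0,0,-4,0,0,0],
    [0,0,-1,0,0,0],
    [0,0,0,0,0,0],
  ],
  gripper=-0.6,
)

```text
time_s: 41.65
eef_pos: [0.486, 0.0168, 0.1958]
tcp_rot: [0.002, -0.062, 0.998, -0.001]
contact_force: [-0.9, -0.8, -0.8]
opening: 0.0682
```

Run:
```python
from h import *
f=grab("wrist"); save(f,"w14")
for n,z in(("label",.048),("scale",.048),("bottle",.004),("jaw_post",.07),("release_top",.03)):
  for d in env.spot_point(n,"wrist")[:2]: w=ray(f,d["uv"],z);c,s=np.cos(SA),np.sin(SA);e=w[:2]-ST;print(n,round(d["p"],2),np.round(d["uv"]),w.round(4),"stand",np.round([c*e[0]+s*e[1],-s*e[0]+c*e[1]],4))
go(*stw(0,.115),.16,97.1)
```

```text
label 0.9 [328. 242.] [0.508  0.0211 0.048 ] stand [0.0246 0.0056]
scale 0.93 [359. 210.] [0.4767 0.0439 0.048 ] stand [-0.0037  0.0321]
scale 0.58 [459. 442.] [0.7116 0.1858 0.048 ] stand [0.247  0.1439]
bottle 0.8 [325. 204.] [0.4835 0.0152 0.004 ] stand [-0.0004  0.0028]
bottle 0.65 [111. 411.] [ 0.7614 -0.205   0.004 ] stand [ 0.2481 -0.2501]
jaw_post 0.85 [466. 221.] [0.4703 0.1275 0.07  ] stand [0.0004 0.1159]
jaw_post 0.26 [ 15. 196.] [ 0.494  -0.2282  0.07  ] stand [-0.0201 -0.24  ]
release_top 0.83 [216. 192.] [ 0.479  -0.0836  0.03  ] stand [-0.0172 -0.0947]
t42.0 pos [0.4835 0.0171 0.1917] yaw -172.9 tilt 0.18 q1 -7 q6 -15 open 0.069 F [ 0.3  0.2 -0.3] | cm [-0.03 11.03  3.18] len 11.5 turn z 90.0
```

View pics/w14.png

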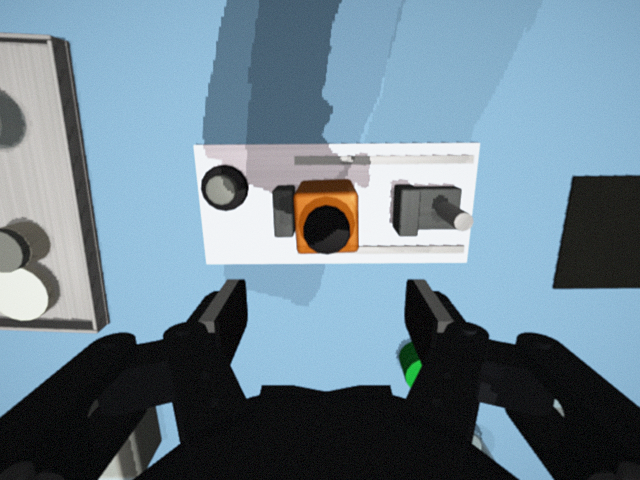

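Call:
apply_moves(
  steps=[
    [0,3,0,0,0,0],
    [0,4,1,0,0,0],
    [0,4,1,0,0,8.5],
    [0,0,1,0,0,8.5],
    [0,0,0,0,0,8.5],
    [0,0,0,0,0,8.5],
    [0,0,0,0,0,8.5],
    [0,0,0,0,0,8.5],
    [0,0,0,0,0,8.5],
    [0,0,0,0,0,8.5],
    [0,0,0,0,0,8.5],
    [0,0,0,0,0,8.5],
  ],
  gripper=0,
)

```text
time_s: 43.15
eef_pos: [0.4706, 0.1241, 0.1626]
tcp_rot: [-0.001, 0.628, 0.778, -0.001]
contact_force: [0.2, -0.8, 0.5]
opening: 0.0433
```

Call:
apply_moves(
  steps=[
    [0,0,0,0,0,5],
    [0,0,0,0,0,0],
    [0,0,0,0,0,0],
  ],
)

```text
time_s: 43.45
eef_pos: [0.4709, 0.1241, 0.1631]
tcp_rot: [-0.0, 0.658, 0.753, -0.001]
contact_force: [0.3, -0.7, 0.1]
opening: 0.0427
```

Run:
```python
from h import *
f=grab("wrist"); save(f,"w15")
for n,z in(("jaw_post",.07),):
  for d in env.spot_point(n,"wrist")[:2]: w=ray(f,d["uv"],z);c,s=np.cos(SA),np.sin(SA);e=w[:2]-ST;print(n,round(d["p"],2),np.round(d["uv"]),w.round(4),"stand",np.round([c*e[0]+s*e[1],-s*e[0]+c*e[1]],4))
go(*stw(0,.1155),.036,97.1)
```

```text
jaw_post 0.7 [326. 228.] [0.4697 0.1284 0.07  ] stand [-0.0002  0.1168]
t43.5 pos [0.4711 0.1241 0.1634] yaw 97.6 tilt 0.05 q1 5 q6 88 open 0.043 F [ 0.2 -0.2  0.2] | cm [ 0.31 -0.05 12.74] len 12.7 turn z 0.5
```

Call:
apply_moves(
  steps=[
    [0.3,0,2,0,0,0.5],
    [0,0,3.3,0,0,0],
    [0,0,3.3,0,0,0],
    [0,0,2.3,0,0,0],
    [0,0,1.2,0,0,0],
    [0,0,0.5,0,0,0],
    [0,0,0.1,0,0,0],
    [0,0,0,0,0,0],
    [0,0,0,0,0,0],
  ],
)

```text
time_s: 44.45
eef_pos: [0.4719, 0.1272, 0.0379]
tcp_rot: [0.001, 0.662, 0.749, 0.001]
contact_force: [0.2, -0.1, -0.3]
opening: 0.0427
```

Call:
apply_moves(
  steps=[
    [0,0,0,0,0,0],
    [0,0,0,0,0,0],
    [0,0,0,0,0,0],
    [0,0,0,0,0,0],
    [0,0,0,0,0,0],
    [0,0,0,0,0,0],
  ],
  gripper=1,
)

```text
time_s: 45.05
eef_pos: [0.4722, 0.1273, 0.0376]
tcp_rot: [0.001, 0.662, 0.749, 0.001]
contact_force: [2.4, 1.0, 5.7]
opening: 0.0141
```

Call:
apply_moves(
  steps=[
    [-0.5,0,0,0,0,0],
    [-0.8,0,0,0,0,0],
    [-0.8,0,0,0,0,0],
    [-0.7,0,0,0,0,0],
    [-0.6,0,0,0,0,0],
    [-0.4,0,0,0,0,0],
    [-0.2,0,0,0,0,0],
    [0,0,0,0,0,0],
    [0,0,0,0,0,0],
  ],
)

```text
time_s: 45.95
eef_pos: [0.4774, 0.0879, 0.0377]
tcp_rot: [0.001, 0.662, 0.749, 0.002]
contact_force: [3.4, 2.8, 5.1]
opening: 0.0143
```

Run:
```python
from h import *
go(*stw(0,.070),.0376,97.1); p=cur()[0][:2]-ST; print("stand y",-np.sin(SA)*p[0]+np.cos(SA)*p[1])
```

```text
t46.0 pos [0.4774 0.0879 0.0377] yaw 97.0 tilt 0.19 q1 1 q6 84 open 0.014 F [3.4 2.8 5.1] | cm [-0.57 -0.25  0.  ] len 0.6 turn z -0.1
stand y 0.0757194783471966
```

Call:
apply_moves(
  steps=[
    [-0.2,0,0,0,0,0],
    [-0.2,0,0,0,0,0],
    [-0.1,0,0,0,0,0],
    [0,0,0,0,0,0],
    [0,0,0,0,0,0],
  ],
)

```text
time_s: 46.45
eef_pos: [0.478, 0.0835, 0.0376]
tcp_rot: [0.0, 0.662, 0.749, 0.002]
contact_force: [2.5, 5.6, 4.7]
opening: 0.0143
```

Call:
apply_moves(
  steps=[
    [-0.1,0,0,0,0,0],
    [0,0,0,0,0,0],
    [0,0,0,0,0,0],
  ],
)

```text
time_s: 46.75
eef_pos: [0.4781, 0.0827, 0.0376]
tcp_rot: [0.0, 0.662, 0.749, 0.002]
contact_force: [3.9, 5.2, 5.2]
opening: 0.0144
```

Call:
apply_moves(
  steps=[
    [-0.1,0,0,0,0,0],
    [0,0,0,0,0,0],
    [0,0,0,0,0,0],
  ],
)

```text
time_s: 47.05
eef_pos: [0.4782, 0.0818, 0.0376]
tcp_rot: [0.0, 0.662, 0.749, 0.002]
contact_force: [2.5, 6.0, 5.7]
opening: 0.0145
```

Call:
apply_moves(
  steps=[
    [-0.1,0,0,0,0,0],
    [0,0,0,0,0,0],
    [0,0,0,0,0,0],
  ],
)

```text
time_s: 47.35
eef_pos: [0.4782, 0.0819, 0.0377]
tcp_rot: [-0.001, 0.662, 0.75, 0.003]
contact_force: [3.2, 9.5, 5.2]
opening: 0.0145
```

Call:
apply_moves(
  steps=[
    [-0.1,0,0,0,0,0],
    [0,0,0,0,0,0],
    [0,0,0,0,0,0],
  ],
)

```text
time_s: 47.65
eef_pos: [0.4782, 0.0819, 0.0377]
tcp_rot: [-0.001, 0.662, 0.75, 0.004]
contact_force: [2.7, 13.9, 6.6]
opening: 0.0145
```

Call:
apply_moves(
  steps=[
    [-0.1,0,0,0,0,0],
    [0,0,0,0,0,0],
    [0,0,0,0,0,0],
  ],
)

```text
time_s: 47.95
eef_pos: [0.4782, 0.0818, 0.0377]
tcp_rot: [-0.002, 0.661, 0.75, 0.004]
contact_force: [2.9, 17.7, 5.9]
opening: 0.0144
```

Call:
apply_moves(
  steps=[
    [0.2,0,0,0,0,0],
    [0,0,0,0,0,0],
    [0,0,0,0,0,0],
  ],
)

```text
time_s: 48.25
eef_pos: [0.4782, 0.0818, 0.0377]
tcp_rot: [-0.0, 0.662, 0.75, 0.003]
contact_force: [2.2, 10.0, 5.0]
opening: 0.0144
```

Call:
apply_moves(
  steps=[
    [0,0,0,0,0,0],
    [0,0,0,0,0,0],
    [0,0,0,0,0,0],
    [0,0,-1,0,0,0],
    [0,0,-3,0,0,0],
    [0,0,-4,0,0,0],
    [0,0,-4,0,0,0],
    [0,0,-1,0,0,0],
    [0,0,0,0,0,0],
    [0,0,0,0,0,0],
  ],
  gripper=0,
)

```text
time_s: 49.25
eef_pos: [0.4762, 0.0794, 0.1661]
tcp_rot: [-0.0, 0.663, 0.749, -0.0]
contact_force: [-0.2, 0.5, 0.3]
opening: 0.0427
```

Run:
```python
from h import *
f=grab("wrist"); save(f,"w16"); t=grab("top")
def st(w): c,s=np.cos(SA),np.sin(SA);e=w[:2]-ST;return np.round([c*e[0]+s*e[1],-s*e[0]+c*e[1]],4)
for cam,F in(("wrist",f),("top",t)):
 for n,z in(("bottle",.004),("label",.048),("jaw_post",.07),("release_top",.03)):
  for d in env.spot_point(n,cam)[:1]: w=ray(F,d["uv"],z);print(cam,n,round(d["p"],2),np.round(d["uv"]),w.round(4),"stand",st(w))
go(*stw(-.02,-.092),.08,97.1)
```

```text
wrist bottle 0.72 [326. 282.] [0.4838 0.0125 0.004 ] stand [-0.0005  0.0001]
wrist label 0.91 [359. 306.] [0.5115 0.0134 0.048 ] stand [ 0.0271 -0.0024]
wrist jaw_post 0.75 [332. 228.] [0.4789 0.0833 0.07  ] stand [0.0034 0.0709]
wrist release_top 0.68 [306. 379.] [ 0.475  -0.0778  0.03  ] stand [-0.0204 -0.0885]
top bottle 0.74 [314. 292.] [0.48   0.0091 0.004 ] stand [-0.0047 -0.0028]
top label 0.65 [409. 173.] [ 0.7618 -0.2054  0.048 ] stand [ 0.2484 -0.2505]
top release_top 0.43 [350. 294.] [ 0.4766 -0.0751  0.03  ] stand [-0.0184 -0.0859]
t49.8 pos [0.4766 0.0795 0.1665] yaw 97.0 tilt 0.04 q1 -0 q6 83 open 0.043 F [-0.6 -0.1 -0.1] | cm [-15.94  -2.04   8.65] len 18.3 turn z -0.1
```

Call:
apply_moves(
  steps=[
    [-3,-0.4,0,0,0,0],
    [-4,-0.5,0,0,0,0],
    [-4,-0.5,0,0,0,0],
    [-3,-0.4,0,0,0,0],
    [-1.9,-0.2,0,0,0,0],
    [0,0,3,0,0,0],
    [0,0,4,0,0,0],
    [0,0,3,0,0,0],
    [0,0,1,0,0,0],
    [0,0,0,0,0,0],
    [0,0,0,0,0,0],
  ],
  gripper=1,
)

```text
time_s: 50.85
eef_pos: [0.4773, -0.081, 0.0579]
tcp_rot: [0.001, 0.662, 0.749, 0.0]
contact_force: [1.0, 0.7, 0.6]
opening: 0.0001
```

Run:
```python
from h import *
go(*stw(-.02,-.092),.035,97.1)
```

```text
t50.9 pos [ 0.4773 -0.081   0.0579] yaw 97.0 tilt 0.09 q1 -19 q6 64 open 0.000 F [1.  0.7 0.6] | cm [-0.   -0.15  2.29] len 2.3 turn z -0.1
```

Call:
apply_moves(
  steps=[
    [0,-0.15,0.6,0,0,0],
    [0,0,0.6,0,0,0],
    [0,0,0.4,0,0,0],
    [0,0,0,0,0,0],
    [0,0,0,0,0,0],
  ],
)

```text
time_s: 51.35
eef_pos: [0.4748, -0.0809, 0.0408]
tcp_rot: [-0.0, 0.662, 0.749, -0.0]
contact_force: [-0.7, 1.1, -0.1]
opening: -0.0001
```

Call:
apply_moves(
  steps=[
    [0,0,0.4,0,0,0],
    [0,0,0.2,0,0,0],
    [0,0,0,0,0,0],
  ],
)

```text
time_s: 51.65
eef_pos: [0.4746, -0.0809, 0.0344]
tcp_rot: [-0.0, 0.663, 0.749, -0.0]
contact_force: [0.3, 0.1, -0.1]
opening: 0.0001
```

Call:
apply_moves(
  steps=[
    [0,0,0.2,0,0,0],
    [0,0,0.2,0,0,0],
    [0,0,0,0,0,0],
  ],
)

```text
time_s: 51.95
eef_pos: [0.4747, -0.0809, 0.0305]
tcp_rot: [-0.0, 0.663, 0.749, -0.0]
contact_force: [-0.7, 0.3, 0.2]
opening: 0.0
```

Call:
apply_moves(
  steps=[
    [0,0,0.2,0,0,0],
    [0,0,0.2,0,0,0],
    [0,0,0,0,0,0],
  ],
)

```text
time_s: 52.25
eef_pos: [0.4746, -0.0809, 0.0265]
tcp_rot: [-0.0, 0.663, 0.749, -0.0]
contact_force: [-1.0, -0.4, -0.6]
opening: 0.0005
```

Call:
apply_moves(
  steps=[
    [0,0,0.2,0,0,0],
    [0,0,0,0,0,0],
  ],
)

```text
time_s: 52.45
eef_pos: [0.4749, -0.081, 0.0248]
tcp_rot: [0.0, 0.663, 0.749, -0.0]
contact_force: [0.5, 0.9, 1.8]
opening: -0.0002
```

Call:
apply_moves(
  steps=[
    [0,0,0.2,0,0,0],
    [0,0,0,0,0,0],
  ],
)

```text
time_s: 52.65
eef_pos: [0.475, -0.081, 0.0228]
tcp_rot: [0.0, 0.663, 0.749, 0.0]
contact_force: [0.4, 0.2, 1.9]
opening: -0.0001
```

Call:
apply_moves(
  steps=[
    [0,0,0.2,0,0,0],
    [0,0,0,0,0,0],
  ],
)

```text
time_s: 52.85
eef_pos: [0.475, -0.081, 0.0208]
tcp_rot: [0.0, 0.663, 0.749, 0.0]
contact_force: [-1.0, 0.4, 4.4]
opening: -0.0
```

Button contact began near 25–26 mm, and force is building like a spring. Pressing on to the stop.

Call:
apply_moves(
  steps=[
    [0,0,0.15,0,0,0],
    [0,0,0.15,0,0,0],
    [0,0,0,0,0,0],
    [0,0,0,0,0,0],
    [0,0,0,0,0,0],
  ],
)

```text
time_s: 53.35
eef_pos: [0.4751, -0.081, 0.0197]
tcp_rot: [0.001, 0.662, 0.749, 0.0]
contact_force: [-5.8, 2.1, 22.8]
opening: -0.0003
```

Call:
apply_moves(
  steps=[
    [0,0,0.1,0,0,0],
    [0,0,0.1,0,0,0],
    [0,0,0,0,0,0],
    [0,0,0,0,0,0],
  ],
)

```text
time_s: 53.75
eef_pos: [0.4752, -0.0811, 0.0194]
tcp_rot: [0.001, 0.662, 0.749, 0.0]
contact_force: [-10.7, 4.1, 39.2]
opening: 0.0001
```

Call:
apply_moves(
  steps=[
    [0,0,-1,0,0,0],
    [0,0,-3,0,0,0],
    [0,0,-4,0,0,0],
    [0,0,-4,0,0,0],
    [0,0,-2,0,0,0],
    [3,0.4,0,0,0,0],
    [4,0.5,0,0,0,0],
    [4,0.5,0,0,0,0],
    [3,0.4,0,0,0,0],
    [2,0.2,0,0,0,0],
    [0,0,0,0,0,0],
    [0,0,0,0,0,0],
  ],
  gripper=0,
)

```text
time_s: 54.95
eef_pos: [0.475, 0.0804, 0.1554]
tcp_rot: [-0.0, 0.662, 0.749, -0.0]
contact_force: [-0.6, 0.1, 0.7]
opening: 0.0425
```

Run:
```python
from h import *
f=grab("wrist"); save(f,"w17",(160,100,500,400),2)
for n,z in(("bottle",.004),("label",.048),("jaw_post",.07)):
  for d in env.spot_point(n,"wrist")[:1]: w=ray(f,d["uv"],z);print(n,round(d["p"],2),np.round(d["uv"]),w.round(4))
go(.4778,.0818,.0376,97.1)
```

```text
bottle 0.57 [329. 287.] [0.4857 0.0131 0.004 ]
label 0.9 [360. 313.] [0.5099 0.0138 0.048 ]
jaw_post 0.81 [332. 237.] [0.4783 0.081  0.07  ]
t55.1 pos [0.4753 0.0793 0.1557] yaw 96.9 tilt 0.02 q1 -0 q6 83 open 0.043 F [ 0.2 -0.1 -0.6] | cm [ 0.22  0.28 11.81] len 11.8 turn z -0.2
```

View pics/w17.png

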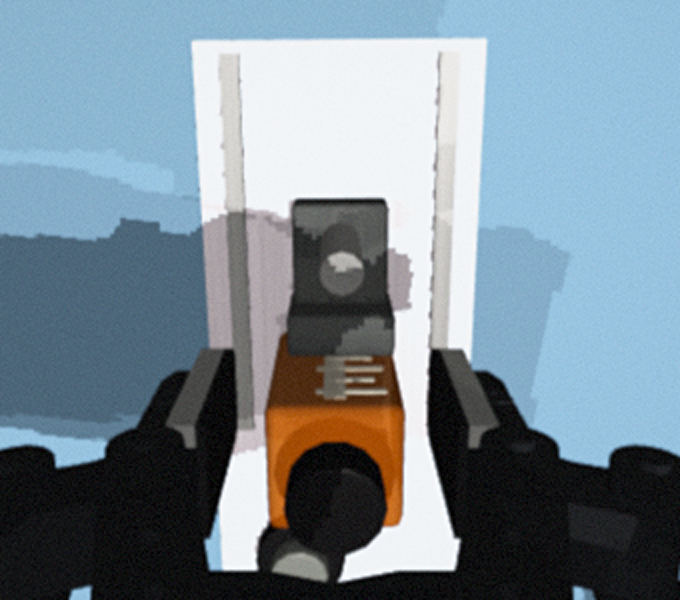

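The picture shows the bottle clamped squarely with the rung scale on the +y side (345,378), so the label faced the lens for photo 1. Now I open the jaw.

Call:
apply_moves(
  steps=[
    [0.2,0.3,2,0,0,-0.2],
    [0,0,3.2,0,0,0],
    [0,0,3,0,0,0],
    [0,0,2,0,0,0],
    [0,0,1,0,0,0],
    [0,0,0.5,0,0,0],
    [0,0,0.1,0,0,0],
    [0,0,0,0,0,0],
    [0,0,0,0,0,0],
  ],
)

```text
time_s: 56.05
eef_pos: [0.4788, 0.0826, 0.0388]
tcp_rot: [0.001, 0.661, 0.75, 0.001]
contact_force: [0.9, 0.1, 1.1]
opening: 0.0424
```

Call:
apply_moves(
  steps=[
    [0,0,0,0,0,0],
    [0,0,0,0,0,0],
    [0,0,0,0,0,0],
    [0,0,0,0,0,0],
    [0,0,0,0,0,0],
  ],
  gripper=1,
)

```text
time_s: 56.55
eef_pos: [0.4781, 0.0827, 0.0385]
tcp_rot: [0.0, 0.661, 0.75, 0.0]
contact_force: [-2.5, -0.4, 5.4]
opening: 0.0144
```

Call:
apply_moves(
  steps=[
    [0.3,0,0,0,0,0],
    [0.7,0,0,0,0,0],
    [0.8,0,0,0,0,0],
    [0.8,0,0,0,0,0],
    [0.8,0,0,0,0,0],
    [0.6,0,0,0,0,0],
    [0.4,0,0,0,0,0],
    [0,0,0,0,0,0],
    [0,0,0,0,0,0],
  ],
)

```text
time_s: 57.45
eef_pos: [0.4724, 0.1261, 0.0385]
tcp_rot: [0.0, 0.661, 0.75, -0.0]
contact_force: [-1.7, -1.5, 7.6]
opening: 0.0141
```

Call:
apply_moves(
  steps=[
    [0,0,0,0,0,0],
    [0,0,0,0,0,0],
    [0,0,0,0,0,0],
    [0,0,-1,0,0,0],
    [0,0,-3,0,0,0],
    [0,0,-4,0,0,0],
    [0,0,-4,0,0,0],
    [0,0,-1,0,0,0],
    [0,0,0,0,0,0],
    [0,0,0,0,0,0],
  ],
  gripper=0,
)

```text
time_s: 58.45
eef_pos: [0.4718, 0.1263, 0.1671]
tcp_rot: [-0.0, 0.661, 0.75, -0.0]
contact_force: [-0.3, 0.7, -0.4]
opening: 0.0426
```

Run:
```python
from h import *
f=grab("wrist"); save(f,"w18")
for n,z in(("bottle",.004),("scale",.048),("jaw_post",.07)):
  for d in env.spot_point(n,"wrist")[:1]: w=ray(f,d["uv"],z);print(n,round(d["p"],2),np.round(d["uv"]),w.round(4))
go(.4843,.0125,.16,-172.9)
```

```text
bottle 0.58 [327. 327.] [0.4865 0.011  0.004 ]
scale 0.82 [328. 327.] [0.4839 0.0374 0.048 ]
jaw_post 0.61 [329. 234.] [0.4732 0.1254 0.07  ]
t58.6 pos [0.4712 0.1262 0.1662] yaw 97.2 tilt 0.18 q1 6 q6 88 open 0.043 F [0.7 0.  0.8] | cm [-11.44  -0.13   0.62] len 11.5 turn z -89.9
```

Call:
apply_moves(
  steps=[
    [-3,0,0,0,0,0],
    [-4,0,0,0,0,0],
    [-3.4,-0.1,0,0,0,0],
    [-1,0,0,0,0,0],
    [0,0,0,0,0,-8.5],
    [0,0,0,0,0,-8.5],
    [0,0,0,0,0,-8.5],
    [0,0,0,0,0,-8.5],
    [0,0,0,0,0,-8.5],
    [0,0,0,0,0,-8.5],
    [0,0,0,0,0,-8.5],
    [0,0,0,0,0,-8.5],
  ],
  gripper=-0.8,
)

```text
time_s: 59.85
eef_pos: [0.4851, 0.0137, 0.1669]
tcp_rot: [-0.001, 0.125, 0.992, 0.0]
contact_force: [0.7, -0.1, 0.1]
opening: 0.0769
```

Call:
apply_moves(
  steps=[
    [0,0,0,0,0,-8.5],
    [0,0,0,0,0,-8.5],
    [0,0,0,0,0,-4.9],
    [0,0,0,0,0,0],
    [0,0,0,0,0,0],
  ],
)

```text
time_s: 60.35
eef_pos: [0.4853, 0.0135, 0.1672]
tcp_rot: [-0.001, -0.061, 0.998, 0.0]
contact_force: [-0.5, -0.1, -0.1]
opening: 0.0769
```

Run:
```python
from h import *
f=grab("wrist"); save(f,"w19")
for n,z in(("bottle",.004),("label",.048),("jaw_post",.07)):
  for d in env.spot_point(n,"wrist")[:1]: w=ray(f,d["uv"],z);print(n,round(d["p"],2),np.round(d["uv"]),w.round(4))
go(.4845,.0125,.0412,-172.9)
```

```text
bottle 0.6 [323. 213.] [0.4841 0.0106 0.004 ]
jaw_post 0.97 [482. 232.] [0.4703 0.1252 0.07  ]
t60.5 pos [0.4856 0.0132 0.1677] yaw -172.9 tilt 0.01 q1 -8 q6 -15 open 0.077 F [ 0.2 -1.1  0.4] | cm [ 0.12 -0.06 12.65] len 12.6 turn z -0.0
```

Call:
apply_moves(
  steps=[
    [0.1,0,2,0,0,0],
    [0,0,3.2,0,0,0],
    [0,0,3,0,0,0],
    [0,0,2.4,0,0,0],
    [0,0,1.2,0,0,0],
    [0,0,0.6,0,0,0],
    [0,0,0.2,0,0,0],
    [0,0,0,0,0,0],
    [0,0,0,0,0,0],
  ],
)

```text
time_s: 61.45
eef_pos: [0.4857, 0.0128, 0.0428]
tcp_rot: [0.001, -0.062, 0.998, -0.0]
contact_force: [0.2, -0.4, 0.1]
opening: 0.0769
```

Call:
apply_moves(
  steps=[
    [0,0,0,0,0,0],
    [0,0,0,0,0,0],
    [0,0,0,0,0,0],
    [0,0,0,0,0,0],
    [0,0,0,0,0,0],
    [0,0,0,0,0,0],
    [0,0,0,0,0,0],
  ],
  gripper=1,
)

```text
time_s: 62.15
eef_pos: [0.4855, 0.0128, 0.0426]
tcp_rot: [0.001, -0.062, 0.998, -0.0]
contact_force: [-0.6, -0.6, 5.9]
opening: 0.0495
```

Call:
apply_moves(
  steps=[
    [0,0,-0.5,0,0,0],
    [0,0,-1,0,0,0],
    [0,0,-2,0,0,0],
    [0,0,-2.5,0,0,0],
    [0,0,-2,0,0,0],
    [0,0,-0.5,0,0,8.5],
    [0,0,0,0,0,8.5],
    [0,0,0,0,0,8.5],
    [0,0,0,0,0,8.5],
    [0,0,0,0,0,8.5],
    [0,0,0,0,0,8.5],
    [0,0,0,0,0,8.5],
  ],
)

```text
time_s: 63.35
eef_pos: [0.4842, 0.0131, 0.127]
tcp_rot: [-0.0, 0.444, 0.896, -0.0]
contact_force: [0.2, -0.7, -2.0]
opening: 0.0494
```

Call:
apply_moves(
  steps=[
    [0,0,0,0,0,8.5],
    [0,0,0,0,0,8.5],
    [0,0,0,0,0,8.5],
    [0,0,0,0,0,5],
    [0,0,0,0,0,0],
    [0,0,0,0,0,0],
  ],
)

```text
time_s: 63.95
eef_pos: [0.4845, 0.013, 0.1269]
tcp_rot: [-0.0, 0.661, 0.75, -0.0]
contact_force: [-0.0, -0.0, -2.8]
opening: 0.0494
```

Run:
```python
from h import *
go(*stw(0,.005),.0425,97.1)
```

```text
t64.0 pos [0.4845 0.013  0.1269] yaw 97.2 tilt 0.02 q1 -8 q6 75 open 0.049 F [-0.  -0.  -2.8] | cm [ 0.45 -0.02  8.44] len 8.5 turn z 0.1
```

Call:
apply_moves(
  steps=[
    [0.3,0,1.5,0,0,0],
    [0.15,0,2,0,0,0],
    [0,0,2,0,0,0],
    [0,0,1.5,0,0,0],
    [0,0,0.8,0,0,0],
    [0,0,0.4,0,0,0],
    [0,0,0.2,0,0,0],
    [0,0,0,0,0,0],
    [0,0,0,0,0,0],
  ],
)

```text
time_s: 64.85
eef_pos: [0.4847, 0.0173, 0.0434]
tcp_rot: [0.001, 0.662, 0.75, 0.0]
contact_force: [-0.5, 0.0, -1.8]
opening: 0.0493
```

Call:
apply_moves(
  steps=[
    [0,0,0,0,0,0],
    [0,0,0,0,0,0],
    [0,0,0,0,0,0],
    [0,0,0,0,0,0],
    [0,0,-1,0,0,0],
    [0,0,-2,0,0,0],
    [0,0,-3,0,0,0],
    [0,0,-4,0,0,0],
    [0,0,-2,0,0,0],
    [0,0,0,0,0,0],
    [0,0,0,0,0,0],
  ],
  gripper=-0.6,
)

```text
time_s: 65.95
eef_pos: [0.4844, 0.0174, 0.1633]
tcp_rot: [0.001, 0.662, 0.75, 0.0]
contact_force: [0.2, 0.7, -0.2]
opening: 0.0685
```

Run:
```python
from h import *
f=grab("wrist"); save(f,"w20")
for n,z in(("bottle",.004),("label",.048),("scale",.048),("jaw_post",.07)):
  for d in env.spot_point(n,"wrist")[:1]: w=ray(f,d["uv"],z);print(n,round(d["p"],2),np.round(d["uv"]),w.round(4))
go(.4713,.1262,.16,97.1)
```

```text
bottle 0.88 [327. 212.] [0.4849 0.0194 0.004 ]
scale 0.74 [360. 224.] [0.5095 0.0226 0.048 ]
jaw_post 0.85 [331.  68.] [0.4737 0.1254 0.07  ]
t66.2 pos [0.4833 0.0175 0.1616] yaw 97.1 tilt 0.14 q1 -7 q6 75 open 0.068 F [-0.1  0.8 -0.3] | cm [10.93  0.16  0.16] len 10.9 turn z 0.0
```

Scale is now at the +x side (0.5095 vs bottle 0.485). Next I close the jaw.

Call:
apply_moves(
  steps=[
    [3,0,0,0,0,0],
    [4,0.1,0,0,0,0],
    [3,0.1,0,0,0,0],
    [0.9,0,2,0,0,0],
    [0,0,3.2,0,0,0],
    [0,0,3.2,0,0,0],
    [0,0,2.3,0,0,0],
    [0,0,1.2,0,0,0],
    [0,0,0.5,0,0,0],
    [0,0,0,0,0,0],
    [0,0,0,0,0,0],
  ],
  gripper=0,
)

```text
time_s: 67.3
eef_pos: [0.4735, 0.1258, 0.0397]
tcp_rot: [0.001, 0.662, 0.75, 0.001]
contact_force: [0.6, 0.5, 0.3]
opening: 0.0429
```

Call:
apply_moves(
  steps=[
    [0,0,0,0,0,0],
    [0,0,0,0,0,0],
    [0,0,0,0,0,0],
    [0,0,0,0,0,0],
    [0,0,0,0,0,0],
    [0,0,0,0,0,0],
  ],
  gripper=1,
)

```text
time_s: 67.9
eef_pos: [0.4725, 0.1257, 0.0398]
tcp_rot: [0.0, 0.662, 0.75, 0.0]
contact_force: [-3.5, -1.1, 6.6]
opening: 0.0143
```

Call:
apply_moves(
  steps=[
    [-0.5,0,0,0,0,0],
    [-0.8,0,0,0,0,0],
    [-0.8,0,0,0,0,0],
    [-0.7,0,0,0,0,0],
    [-0.6,0,0,0,0,0],
    [-0.4,0,0,0,0,0],
    [-0.2,0,0,0,0,0],
    [0,0,0,0,0,0],
    [0,0,0,0,0,0],
  ],
)

```text
time_s: 68.8
eef_pos: [0.4776, 0.0869, 0.0399]
tcp_rot: [-0.0, 0.662, 0.75, 0.001]
contact_force: [-1.4, 2.3, 6.1]
opening: 0.014
```

Needs y≈0.0818; moving 5 mm more, then past contact.

Call:
apply_moves(
  steps=[
    [-0.2,0,0,0,0,0],
    [-0.2,0,0,0,0,0],
    [-0.1,0,0,0,0,0],
    [0,0,0,0,0,0],
    [0,0,0,0,0,0],
  ],
)

```text
time_s: 69.3
eef_pos: [0.4782, 0.0823, 0.0398]
tcp_rot: [-0.001, 0.662, 0.75, 0.001]
contact_force: [-2.3, 4.5, 5.7]
opening: 0.0146
```

Call:
apply_moves(
  steps=[
    [-0.1,0,0,0,0,0],
    [-0.1,0,0,0,0,0],
    [0,0,0,0,0,0],
    [0,0,0,0,0,0],
  ],
)

```text
time_s: 69.7
eef_pos: [0.4782, 0.0823, 0.0399]
tcp_rot: [-0.002, 0.661, 0.75, 0.003]
contact_force: [-3.1, 11.0, 5.9]
opening: 0.0139
```

Call:
apply_moves(
  steps=[
    [-0.1,0,0,0,0,0],
    [-0.1,0,0,0,0,0],
    [0,0,0,0,0,0],
    [0,0,0,0,0,0],
  ],
)

```text
time_s: 70.1
eef_pos: [0.4782, 0.0823, 0.0399]
tcp_rot: [-0.004, 0.661, 0.751, 0.004]
contact_force: [-2.9, 18.8, 6.6]
opening: 0.0142
```

Call:
apply_moves(
  steps=[
    [0.3,0,0,0,0,0],
    [0,0,0,0,0,0],
    [0,0,0,0,0,0],
  ],
)

```text
time_s: 70.4
eef_pos: [0.4782, 0.0823, 0.0399]
tcp_rot: [-0.001, 0.661, 0.75, 0.002]
contact_force: [-3.9, 7.7, 5.7]
opening: 0.0139
```

Call:
apply_moves(
  steps=[
    [0,0,0,0,0,0],
    [0,0,0,0,0,0],
    [0,0,0,0,0,0],
    [0,0,-1,0,0,0],
    [0,0,-3,0,0,0],
    [0,0,-4,0,0,0],
    [0,0,-4,0,0,0],
    [0,0,-1,0,0,0],
    [0,0,0,0,0,0],
    [0,0,0,0,0,0],
  ],
  gripper=0,
)

```text
time_s: 71.4
eef_pos: [0.4778, 0.0801, 0.1681]
tcp_rot: [-0.0, 0.662, 0.75, -0.0]
contact_force: [-0.6, -0.1, -1.8]
opening: 0.0431
```

Run:
```python
from h import *
f=grab("wrist"); save(f,"w21")
def st(w): c,s=np.cos(SA),np.sin(SA);e=w[:2]-ST;return np.round([c*e[0]+s*e[1],-s*e[0]+c*e[1]],4)
for n,z in(("bottle",.004),("scale",.048),("label",.048),("jaw_post",.07)):
  for d in env.spot_point(n,"wrist")[:1]: w=ray(f,d["uv"],z);print(n,round(d["p"],2),np.round(d["uv"]),w.round(4),st(w))
go(.4750,-.081,.03,97.1)
```

```text
bottle 0.65 [325. 280.] [0.4844 0.0135 0.004 ] [0.0003 0.001 ]
scale 0.63 [357. 301.] [0.5107 0.0173 0.048 ] [0.0268 0.0015]
jaw_post 0.97 [326. 229.] [0.4765 0.0821 0.07  ] [0.0009 0.07  ]
t71.7 pos [0.4774 0.0802 0.1674] yaw 97.1 tilt 0.16 q1 0 q6 83 open 0.043 F [-0.4  1.6 -0.2] | cm [-15.97  -2.2   13.74] len 21.2 turn z 0.0
```

Bottle, scale and post read as required (0/0, +27 mm in x, post y 70 mm). Pressing the button.

Call:
apply_moves(
  steps=[
    [-3,-0.4,0,0,0,0],
    [-4,-0.6,0,0,0,0],
    [-4,-0.6,0,0,0,0],
    [-3,-0.4,0,0,0,0],
    [-2,-0.2,0,0,0,0],
    [0,0,3,0,0,0],
    [0,0,4,0,0,0],
    [0,0,3.5,0,0,0],
    [0,0,2,0,0,0],
    [0,0,1,0,0,0],
    [0,0,0,0,0,0],
    [0,0,0,0,0,0],
  ],
  gripper=1,
)

```text
time_s: 72.85
eef_pos: [0.4769, -0.0815, 0.0343]
tcp_rot: [0.0, 0.662, 0.75, 0.0]
contact_force: [1.0, 0.4, 1.5]
opening: 0.0002
```

Call:
apply_moves(
  steps=[
    [0,0,0.3,0,0,0],
    [0,0,0.2,0,0,0],
    [0,0,0.2,0,0,0],
    [0,0,0.1,0,0,0],
    [0,0,0,0,0,0],
  ],
)

```text
time_s: 73.35
eef_pos: [0.4765, -0.0814, 0.026]
tcp_rot: [0.0, 0.662, 0.75, 0.0]
contact_force: [-0.6, -0.4, 1.1]
opening: -0.0001
```

Call:
apply_moves(
  steps=[
    [0,0,0.2,0,0,0],
    [0,0,0.2,0,0,0],
    [0,0,0.2,0,0,0],
    [0,0,0.1,0,0,0],
    [0,0,0,0,0,0],
    [0,0,0,0,0,0],
    [0,0,0,0,0,0],
  ],
)

```text
time_s: 74.05
eef_pos: [0.4766, -0.0814, 0.0199]
tcp_rot: [0.001, 0.662, 0.75, 0.0]
contact_force: [-4.0, 0.8, 13.6]
opening: -0.0
```

Call:
apply_moves(
  steps=[
    [0,0,0.1,0,0,0],
    [0,0,0,0,0,0],
    [0,0,0,0,0,0],
    [0,0,0,0,0,0],
  ],
)

```text
time_s: 74.45
eef_pos: [0.4767, -0.0814, 0.0197]
tcp_rot: [0.001, 0.662, 0.75, 0.0]
contact_force: [-5.6, 2.2, 21.9]
opening: 0.0001
```

Fully down (stop at 19.7 mm, 22 N). Retract and return to the post.

Call:
apply_moves(
  steps=[
    [0,0,-1,0,0,0],
    [0,0,-3,0,0,0],
    [0,0,-4,0,0,0],
    [0,0,-4,0,0,0],
    [0,0,-2,0,0,0],
    [3,0.3,0,0,0,0],
    [4,0.5,0,0,0,0],
    [4,0.5,0,0,0,0],
    [3,0.4,0,0,0,0],
    [2.1,0.2,0,0,0,0],
    [0,0,0,0,0,0],
    [0,0,0,0,0,0],
  ],
  gripper=0,
)

```text
time_s: 75.65
eef_pos: [0.475, 0.0809, 0.1574]
tcp_rot: [-0.0, 0.661, 0.75, -0.0]
contact_force: [0.9, 0.5, -1.3]
opening: 0.0429
```

Run:
```python
from h import *
f=grab("wrist"); save(f,"w22",(160,100,500,400),2)
for n,z in(("bottle",.004),("scale",.048),("jaw_post",.07)):
  for d in env.spot_point(n,"wrist")[:1]: w=ray(f,d["uv"],z);print(n,round(d["p"],2),np.round(d["uv"]),w.round(4))
go(.4780,.0822,.0385,97.1)
```

```text
bottle 0.88 [330. 285.] [0.4862 0.0149 0.004 ]
scale 0.73 [305. 388.] [ 0.4738 -0.0638  0.048 ]
jaw_post 0.76 [328. 237.] [0.4761 0.0807 0.07  ]
t75.8 pos [0.4753 0.0799 0.1577] yaw 97.0 tilt 0.02 q1 -0 q6 83 open 0.043 F [ 0.2  1.3 -0.3] | cm [ 0.2   0.3  11.92] len 11.9 turn z -0.1
```

View pics/w22.png

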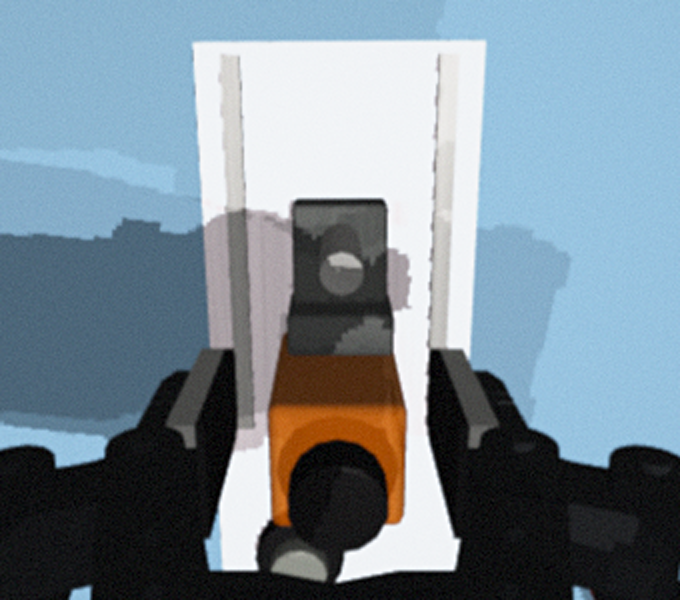

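The bottle is clamped square at crop (338,465), with a bare side facing the moving jaw, consistent with the scale facing the lens. Now I open the jaw.

Call:
apply_moves(
  steps=[
    [0.2,0.3,2,0,0,0],
    [0,0,3.2,0,0,0],
    [0,0,3,0,0,0],
    [0,0,2,0,0,0],
    [0,0,1,0,0,0],
    [0,0,0.5,0,0,0],
    [0,0,0.1,0,0,0],
    [0,0,0,0,0,0],
    [0,0,0,0,0,0],
  ],
)

```text
time_s: 76.75
eef_pos: [0.4789, 0.0831, 0.0408]
tcp_rot: [0.001, 0.662, 0.75, 0.001]
contact_force: [-0.1, 0.6, 0.1]
opening: 0.0428
```

Call:
apply_moves(
  steps=[
    [0,0,0,0,0,0],
    [0,0,0,0,0,0],
    [0,0,0,0,0,0],
    [0,0,0,0,0,0],
    [0,0,0,0,0,0],
  ],
  gripper=1,
)

```text
time_s: 77.25
eef_pos: [0.4781, 0.0832, 0.0405]
tcp_rot: [0.0, 0.662, 0.75, 0.0]
contact_force: [-1.4, -0.4, 5.4]
opening: 0.0138
```

Call:
apply_moves(
  steps=[
    [0.3,0,0,0,0,0],
    [0.7,0,0,0,0,0],
    [0.8,0,0,0,0,0],
    [0.8,0,0,0,0,0],
    [0.8,0,0,0,0,0],
    [0.6,0,0,0,0,0],
    [0.4,0,0,0,0,0],
    [0,0,0,0,0,0],
    [0,0,0,0,0,0],
  ],
)

```text
time_s: 78.15
eef_pos: [0.4723, 0.1267, 0.0405]
tcp_rot: [0.0, 0.662, 0.75, -0.0]
contact_force: [-2.7, -1.7, 6.9]
opening: 0.0141
```

Call:
apply_moves(
  steps=[
    [0,0,0,0,0,0],
    [0,0,0,0,0,0],
    [0,0,0,0,0,0],
    [0,0,-1,0,0,0],
    [0,0,-3,0,0,0],
    [0,0,-4,0,0,0],
    [0,0,-4,0,0,0],
    [0,0,-1,0,0,0],
    [0,0,0,0,0,0],
    [0,0,0,0,0,0],
  ],
  gripper=0,
)

```text
time_s: 79.15
eef_pos: [0.4721, 0.1268, 0.1691]
tcp_rot: [-0.0, 0.662, 0.75, -0.0]
contact_force: [-0.1, -1.1, -0.4]
opening: 0.0426
```

Run:
```python
from h import *
f=grab("wrist")
for n,z in(("bottle",.004),("jaw_post",.07)):
  for d in env.spot_point(n,"wrist")[:1]: w=ray(f,d["uv"],z);print(n,round(d["p"],2),np.round(d["uv"]),w.round(4))
go(.4843,.0127,.16,97.1)
```

```text
bottle 0.91 [327. 325.] [0.4861 0.0124 0.004 ]
jaw_post 0.9 [326. 233.] [0.4712 0.1261 0.07  ]
t79.3 pos [0.4713 0.1267 0.1681] yaw 97.1 tilt 0.19 q1 6 q6 88 open 0.043 F [-0.5 -0.   1.3] | cm [-11.47  -0.11   0.81] len 11.5 turn z 0.0
```

Call:
apply_moves(
  steps=[
    [-3,0,0,0,0,0],
    [-4,0,0,0,0,0],
    [-3.5,-0.1,0,0,0,0],
    [-1,0,2,0,0,0],
    [0,0,3.2,0,0,0],
    [0,0,3.2,0,0,0],
    [0,0,2.3,0,0,0],
    [0,0,1.3,0,0,0],
    [0,0,0.6,0,0,0],
    [0,0,0.1,0,0,0],
    [0,0,0,0,0,0],
    [0,0,0,0,0,0],
  ],
  gripper=-0.8,
)

```text
time_s: 80.5
eef_pos: [0.4864, 0.0125, 0.0435]
tcp_rot: [0.001, 0.662, 0.75, 0.0]
contact_force: [0.5, 0.2, 1.1]
opening: 0.0769
```

Call:
apply_moves(
  steps=[
    [0,0,0,0,0,0],
    [0,0,0,0,0,0],
    [0,0,0,0,0,0],
    [0,0,0,0,0,0],
    [0,0,0,0,0,0],
    [0,0,0,0,0,0],
    [0,0,0,0,0,0],
  ],
  gripper=1,
)

```text
time_s: 81.2
eef_pos: [0.4863, 0.0126, 0.0436]
tcp_rot: [0.001, 0.662, 0.75, 0.0]
contact_force: [-0.1, 0.1, 5.5]
opening: 0.0493
```

Call:
apply_moves(
  steps=[
    [0,0,-0.5,0,0,0],
    [0,0,-1,0,0,0],
    [0,0,-2.5,0,0,0],
    [0,0,-3,0,0,0],
    [0,0,-3,0,0,0],
    [0,0,-2,0,0,0],
    [0,0,0,0,0,0],
    [0,0,0,0,0,0],
  ],
)

```text
time_s: 82.0
eef_pos: [0.4857, 0.0126, 0.1627]
tcp_rot: [0.0, 0.662, 0.75, 0.0]
contact_force: [-0.6, 0.8, -2.8]
opening: 0.0493
```

Run:
```python
from h import *
go(.4757,.3192,.16,97.1)
```

```text
t82.0 pos [0.4857 0.0126 0.1627] yaw 97.1 tilt 0.02 q1 -8 q6 75 open 0.049 F [-0.6  0.8 -2.8] | cm [30.55  2.81  0.26] len 30.7 turn z 0.0
```

Call:
apply_moves(
  steps=[
    [3,0.3,0,0,0,0],
    [4.4,0.4,0,0,0,0],
    [4.4,0.4,0,0,0,0],
    [4.4,0.4,0,0,0,0],
    [4.4,0.4,0,0,0,0],
    [4.4,0.4,0,0,0,0],
    [3.5,0.3,0,0,0,0],
    [2,0.2,0,0,0,0],
    [0,0,0,0,0,0],
    [0,0,0,0,0,0],
  ],
)

```text
time_s: 83.0
eef_pos: [0.4745, 0.3183, 0.1607]
tcp_rot: [-0.0, 0.661, 0.75, -0.002]
contact_force: [-0.3, -0.1, -2.5]
opening: 0.0494
```

Run:
```python
from h import *
go(.4757,.3192,.043,97.1)
```

```text
t83.0 pos [0.4745 0.3183 0.1607] yaw 97.2 tilt 0.23 q1 26 q6 109 open 0.049 F [-0.3 -0.1 -2.5] | cm [ 0.09  0.18 11.77] len 11.8 turn z 0.1
```

Call:
apply_moves(
  steps=[
    [0,0.1,2,0,0,0],
    [0,0.1,3,0,0,0],
    [0,0,2.8,0,0,0],
    [0,0,2,0,0,0],
    [0,0,1,0,0,0],
    [0,0,0.5,0,0,0],
    [0,0,0.4,0,0,0],
    [0,0,0.1,0,0,0],
    [0,0,0,0,0,0],
    [0,0,0,0,0,0],
  ],
)

```text
time_s: 84.0
eef_pos: [0.4783, 0.3192, 0.0456]
tcp_rot: [0.0, 0.662, 0.75, 0.001]
contact_force: [-0.4, 0.1, -2.7]
opening: 0.0495
```

Call:
apply_moves(
  steps=[
    [0,0,0,0,0,0],
    [0,0,0,0,0,0],
    [0,0,0,0,0,0],
    [0,0,0,0,0,0],
    [0,0,-1,0,0,0],
    [0,0,-2,0,0,0],
    [0,0,-3,0,0,0],
    [0,0,-4,0,0,0],
    [0,0,-4,0,0,0],
    [0,0,-1,0,0,0],
    [0,0,0,0,0,0],
    [0,0,0,0,0,0],
  ],
  gripper=-0.6,
)

```text
time_s: 85.2
eef_pos: [0.4773, 0.3187, 0.194]
tcp_rot: [-0.0, 0.662, 0.75, -0.0]
contact_force: [0.2, -0.5, -0.6]
opening: 0.0687
```

Call:
apply_moves(
  steps=[
    [-4,0,0,0,0,0],
    [-4,0,0,0,0,0],
    [-4,0,0,0,0,0],
    [-4,0,0,0,0,0],
    [0,0,0,0,0,0],
    [0,0,0,0,0,0],
  ],
)

```text
time_s: 85.8
eef_pos: [0.4966, 0.1593, 0.193]
tcp_rot: [-0.001, 0.663, 0.749, -0.001]
contact_force: [0.4, -0.0, -0.3]
opening: 0.0685
```

Run:
```python
from h import *
g=grab("scene"); b=g["image"][140:400,130:570,::-1]
print([ (round(d["p"],2),ray(g,d["uv"],.003).round(3)) for d in env.spot_point("bottle","scene")[:1]])
for n in("jar","dish","pot","jaw_post"): print(n,[(round(d["p"],2),ray(g,d["uv"],.07 if n=="jaw_post" else .004).round(3)) for d in env.spot_point(n,"scene")[:4]])
t=grab("top"); a=t["image"][140:350,140:490,::-1]
print([ (round(d["p"],2),ray(t,d["uv"],.003).round(3)) for d in env.spot_point("bottle","top")[:1]])
cv2.imwrite("pics/m2.png",np.vstack([cv2.resize(a,(500,300),interpolation=cv2.INTER_CUBIC),cv2.resize(b,(500,296),interpolation=cv2.INTER_CUBIC)]))
go(.4757,.3192,.2)
```

```text
[(0.68, array([0.477, 0.322, 0.003]))]
jar [(0.97, array([ 0.44 , -0.294,  0.004]))]
dish [(0.94, array([ 0.62 , -0.284,  0.004])), (0.47, array([ 0.518, -0.277,  0.004]))]
pot [(0.79, array([0.646, 0.139, 0.004])), (0.79, array([ 0.736, -0.074,  0.004])), (0.75, array([ 0.623, -0.275,  0.004])), (0.7, array([ 0.569, -0.266,  0.004]))]
jaw_post [(0.98, array([0.464, 0.123, 0.07 ]))]
[(0.4, array([0.48 , 0.013, 0.003]))]
t86.2 pos [0.4974 0.161  0.1947] yaw 97.2 tilt 0.01 q1 9 q6 92 open 0.068 F [ 0.5  0.4 -0.4] | cm [15.96 -0.17 -0.53] len 16.0
```

View pics/m2.png

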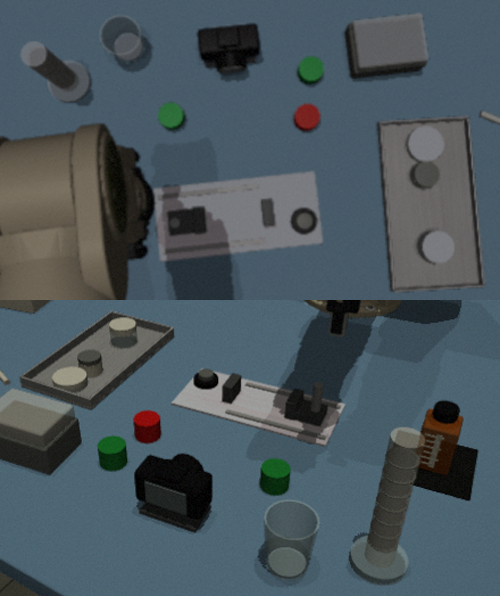

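The last mosaic shows the bottle upright on its mat with the scale towards +x (lower tile 440,440), the jaw wide open, and dish, pot and jar in the tray. The pot stands close to the dish, so I'll check that closely once.

Run:
```python
from h import *
g=grab("scene"); t=grab("top")
a=cv2.resize(g["image"][145:240,145:290,::-1],(580,380),interpolation=cv2.INTER_CUBIC); b=cv2.resize(t["image"][215:350,400:485,::-1],(215,340),interpolation=cv2.INTER_CUBIC)
c=np.zeros((380,800,3),np.uint8); c[:,:580]=a; c[:340,585:]=b; cv2.imwrite("pics/m3.png",cv2.convertScaleAbs(c,alpha=1.6))
```

```text
(no output)
```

View pics/m3.png

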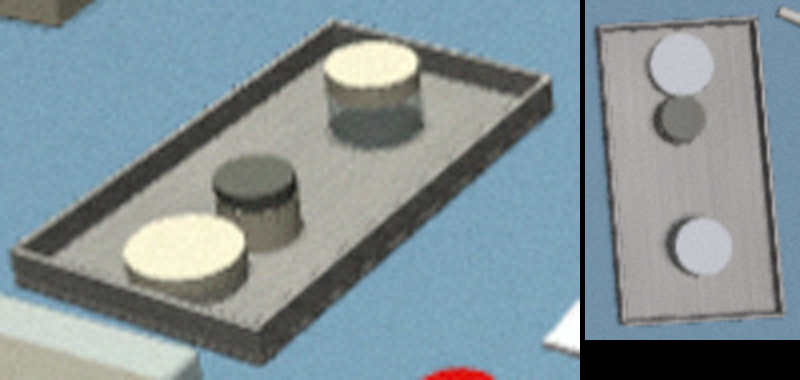

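All three stand upright on the tray floor, with the pot just touching the dish and everything clear of the walls. Handing in.

```bash
python3 -c "
from station import env
print(env.hand_in(), env.sense()['time_s'])"
```

```text
the job is handed in; nothing more can be done
the job is handed in; nothing more can be done
```

I completed the whole job and handed it in after about 86 s of robot time; no verdict was reported.

**Clearing:** I moved the dish, the grey-lidded pot and the jar from the stand into the tray. The last close crop shows all three upright on the tray floor. The pot ended about 2 cm from where I set it and now touches the dish.

**Photos:** Each time I clamped the bottle and pressed the button to its stop, about 6 mm of travel.

| | Photo 1 | Photo 2 |
|---|---|---|
| Side facing the lens | label | scale |
| Bottle position from stand origin | about 0.5 mm | about 1 mm |
| Jaw value | about 0.048 m | about 0.048 m |
| Button force at the end | 39 N, higher than needed | 22 N |

**At the end:** The bottle stands upright on the mat, about 3 mm from its centre. The jaw is open, with the post back at about 0.115 m in stand y, so its value is about 0.003 m. The gripper is clear of everything, and I saw no bystander moved.

**Checks that disagreed:**
- **Label and scale:** I first took the scale strip for the label. A side view corrected this before I grasped the bottle.
- **Network hits:** After photo 2 one scale reading was far off the bottle, and in the final top picture, where the arm hid the bottle, the network placed it at the stand. The pictures themselves, and the final scene view, contradicted both.

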